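Weigh the matching test tile, pile it on the carrier and weight it down

ROBOT

A 7-joint arm with a two-finger parallel gripper is mounted at the origin on the work surface. World frame = base frame: x ahead of the robot, y to its left, z up, the work surface at z = 0. Lengths are in m, angles in rad, forces in N, time in s.
With the tool pointing down it reaches from about 0.4 to 0.85 m from the base axis. Payload 10.4 kg.
Tool frame: the origin (TCP) lies midway between the tips of the shut fingers; the grasp point (between the pads) lies r.grip_point_offset behind it (r.grip_point_offset is the distance from the TCP to the grasp point, in m); z points along the fingers, y is the line along which they close (so a half turn about z gives the same grasp; the last joint's range is limited). The gripper opens to 87 mm and grips with 3 to 60 N. Pads are 19 mm wide; open, the fingers measure 117 mm over their backs; the gripper's body (75 mm by 190 mm) begins 51 mm behind the grasp point.
Start: joints at [1.193, 0.332, -0.065, 1.46, 0.022, 1.35, -0.088], TCP at [0.217, -0.586, 0.193] pointing down, gripper open.
Joint ranges: [-2.6, 2.6], [-0.5, 2.12], [-1.47, 1.34], [0.16, 2.42], [-1.27, 4.41], [0.06, 2.06], [-2.6, 2.6]. Speed limits (rad/s): [2.22, 2.22, 2.79, 2.79, 3.14, 3.14, 3.14].

INTERFACE

Orientations are given as a unit quaternion [x, y, z, w].
In Python, from bench import r gives the robot as it stands.
- The arm moves only by the tool play_rows, never from a script. Its arguments are lists of equal length, an entry for each row: "claw": the closure, from 0 (fully open) to 1 (shut); "delta_pos": the shift along the tool's x, y, z scaled (see below), a list of three; "delta_rot": the turn, a rotation vector about the tool's x, y, z scaled (see below), a list of three. A call has 1 to 8 rows; each row shifts and turns the commanded pose from where the row before left it, along the tool's axes as they then stand; what a row does not reach is not made up. The controller multiplies each number of a shift by 200 mm and each number of a turn by pi rad. A row lasts 1/10 s, in which the tool goes at most 50 mm and 8.59 degrees, less where a joint would pass 70% of its speed; a pose out of reach is approached as far as the arm can. A call with a number of a shift or a turn outside -1 to 1 is refused whole. A call with a gripper value outside its range is refused whole. The fingers move at their own pace and stop on an object; "squeeze" is the grip in N (left out, the last holds). Time passes only in rows, so rows that do not move let the fingers close. It gives the time, the measured TCP pose, the force, the opening and the grip force at its end, in the units of the state.
- r.read_state(): the state, without advancing time (a new reading comes with each control period).
- r.camera(name): name is "scene" or "top" or "wrist"; returns a dict with "pixels" (400x640x3 uint8, red, green, blue), "camera_matrix" (3x3 intrinsics, pixels), "cam_to_world" (4x4, takes a point from camera to world coordinates); the wrist camera has in their place "hand_eye" (4x4, takes a point from camera to tool coordinates, whose origin is the TCP and whose axes are the flange's). Camera axes: x right, y up, looking along -z (the intrinsics and any distortion apply to the point x, -y, -z); pixel columns grow to the right and rows downward; lengths in m; the calibration is good to about 2 mm. A picture is of the moment at which its call begins: read the wrist's pose just before it. There is no depth.
- r.close_job(): hands the job in; it is judged then, once.
The state is a dict: "time": time; "joint_positions": joint angles; "joint_vel": joint speeds; "joint_torque": joint torques, N m; "ee_pos": TCP position; "eef_rot": TCP orientation; "ft_force": force on the tool from outside, world axes, zero at the start; "torque": the same for the moment, N m; "width": finger opening in m; "grip_force": force on a finger pad.
Only numpy, scipy, OpenCV 4.12 (cv2) and the standard library are available. Lean on these libraries where they do the work, as an engineer would, in place of code of your own. Each camera call takes 0.05 s, during which the arm holds its last target. There are 200 camera calls.

TASK

One of the three ceramic test tiles in the rack is the same size as the two tiles already piled in the steel carrier: take it out, lay it flat on the middle of the balance pan and let go of it for about a second so that it can be weighed. Then pick it up again the other way, by its long sides (the carrier's end plates leave no room for fingers at its ends), lay it squarely on the pile, let go, and finally stand the knobbed steel weight upright on the middle of it. Put things down gently without dropping them, leave the other two tiles in the rack and do not shift the pile or the bottles and the small box.

Things in the scene. Friction and masses are not known exactly. Their poses are not given: they have to be found in the camera images.
- rack: Fixed grey plastic rack, floor plate 100 (x) x 210 (y) mm, 6 mm thick. Four dividers along x, 80 mm long, 6 mm thick, tops 40 mm above the bench, at y = -102, -34, 34, 102 mm, make three bays 62 mm wide, open at both x ends. One tile lies on the floor plate in each bay, long side along the rack's x: only its ends can be gripped. Origin: centre of the underside, on the bench.
- tile_a: Loose white ceramic test tile, 50 (x) x 36 (y) x 16 (z) mm, about 70 g, lying in a bay of the rack. Origin: centre of the underside.
- tile_b: Loose white ceramic test tile, 62 (x) x 46 (y) x 16 (z) mm, about 110 g, lying in a bay of the rack. Origin: centre of the underside.
- tile_c: Loose white ceramic test tile, 74 (x) x 56 (y) x 16 (z) mm, about 160 g, lying in a bay of the rack. Origin: centre of the underside.
- carrier: Fixed steel carrier: base plate 104 (x) x 80 (y) mm, 5 mm thick, with two upright end plates 40 mm wide (y) and 4 mm thick, centred at x = -40 and +40 mm (76 mm clear between them), their tops 71 mm above the bench; open on both y sides. Origin: centre of the underside, on the bench.
- pile_low: Lower tile of the pile in the carrier, white ceramic, 62 (x) x 46 (y) x 16 (z) mm, about 110 g, loose on the carrier's base plate, its long side along the carrier's x. Origin: centre of the underside.
- pile_top: Upper tile of the pile, the same size as pile_low, lying loose on it; its top face, where the next tile goes, is 37 mm above the bench. Origin: centre of the underside.
- pan (a point): Centre of the top face of the balance's round steel pan, 104 mm diameter, rigid, 50 mm above the bench. The balance is fixed; its white housing (150 x 130 mm, 40 mm high) lies under the pan and the display shows on its -x side.
- weight: Loose stainless steel weight, about 250 g: cylinder 38 mm diameter, 28 mm high, with a cylindrical knob of 20 mm diameter on top up to 50 mm. Stands upright on the bench. Origin: centre of the underside.
- bottle_amber: Bystander: amber bottle, 44 mm diameter, 85 mm high, standing loose on the bench. Origin: centre of the underside.
- bottle_white: Bystander: white bottle with blue cap, 44 mm diameter, 80 mm high, standing loose on the bench. Origin: centre of the underside.
- small_box: Bystander: small cardboard box, 55 x 37 x 18 mm, lying loose on the bench. Origin: centre of the underside.
Things that resemble listed ones, but are neither listed nor needed, are in the scene too. What is shaped like the part that bears pan but brown is not meant. What is shaped like the weight but black is not meant.

How it is judged:
On the way, in this order (a step that is already met when the one before it is completed fails the run):
1. the matching tile lies flat on the middle of the balance pan (within 25 mm), let go and at rest (horizontal distance between tile_b and pan below 0.025 m and z of tile_b in the frame of pan between -0.004 and 0.004 m and angle between tile_b's own z axis and vertical below 0.07 rad and linear speed of tile_b below 0.02 m/s and contact force between the fingers and tile_b below 0.05 N), for 0.5 s.
2. the matching tile lies squarely on the pile, let go and at rest, with the weight not yet on it (horizontal distance between tile_b and pile_top below 0.006 m and angle between the x axis of tile_b and the x axis of pile_top, either way round below 0.105 rad and z of tile_b in the frame of pile_top between 0.012 and 0.02 m and angle between tile_b's own z axis and vertical below 0.07 rad and linear speed of tile_b below 0.02 m/s and contact force between the fingers and tile_b below 0.05 N and distance of each of pile_low, pile_top from where it was at the start of the episode below 0.01 m and horizontal distance between weight and tile_b above 0.06 m), for 0.2 s.
At the end, for the whole second after the job is handed in: Matching tile let go flat on the pile, within 6 mm and 6 degrees of the upper pile tile; weight let go upright on it within 12 mm of its centre; pile tiles within 10 mm of their start; the other two tiles moved under 20 mm; all at rest (horizontal distance between tile_b and pile_top below 0.006 m and angle between the x axis of tile_b and the x axis of pile_top, either way round below 0.105 rad and z of tile_b in the frame of pile_top between 0.012 and 0.02 m and angle between each of tile_b, weight's own z axis and vertical below 0.07 rad and linear speed of each of tile_b, weight below 0.02 m/s and contact force between the fingers and tile_b below 0.05 N and distance of each of pile_low, pile_top from where it was at the start of the episode below 0.01 m and horizontal distance between weight and tile_b below 0.012 m and z of weight in the frame of tile_b between 0.012 and 0.02 m and contact force between the fingers and weight below 0.05 N and distance of each of tile_a, tile_c from where it was at the start of the episode below 0.02 m); the robot touches nothing.
It fails at once if the tile or the weight is dropped (faster than 0.4 m/s while out of the fingers) ((contact force between the fingers and tile_b below 0.05 N and linear speed of tile_b above 0.4 m/s) or (contact force between the fingers and weight below 0.05 N and linear speed of weight above 0.4 m/s)).
It fails at once if one of the other two tiles is moved by more than 20 mm (distance of any of tile_a, tile_c from where it was at the start of the episode above 0.02 m).
It fails at once if a bottle or the small box is moved by more than 20 mm (distance of any of bottle_amber, bottle_white, small_box from where it was at the start of the episode above 0.02 m).
It also fails if it takes over 72 s, if anything falls off the work surface, if the arm or the gripper's body presses on something with over 40 N, if the wrist force passes 120 N, or if a joint passes its speed limit or range.

## Working session

There is one attempt and no reset: what is moved stays moved. The work goes in short steps, Python scripts to look and compute and a tool call to move; the robot and the scene stay as the last step left them, time stands still between calls to the robot, and variables do not carry over. Pictures are saved under pics/ and viewed, at most 10 in all, crops included, and the job is handed in when it is done.

Besides the shell and the picture viewer there is one more tool, called by a JSON object that holds its "fn" and its "kwargs", one argument or row to a line. play_rows: Moves the arm, as the interface text tells. Shifts and turns lie within -1 to 1; 1 stands for 200 mm of shift or pi rad of turn. Its arguments: {"type":"object","properties":{"claw":{"type":"array"},"delta_pos":{"type":"array"},"delta_rot":{"type":"array"},"squeeze":{"type":"number"}},"required":["claw","delta_pos","delta_rot"]}

```bash
ls; mkdir -p pics
python3 - <<'E'
from bench import r
import cv2,pickle
s=r.read_state();print(s['ee_pos'],s['eef_rot'],s['width'],r.grip_point_offset,s['time'])
d={}
for n in('top','scene'):
    c=r.camera(n);d[n]=c;cv2.imwrite(f'pics/{n}0.png',c['pixels'][:,:,::-1]);print(n,c['camera_matrix'],c['cam_to_world'],[k for k in c])
pickle.dump(d,open('cams.pkl','wb'))
E
```

```text
pics
[ 0.21695398 -0.58569889  0.19197409] [ 9.84305890e-01  1.76469466e-01 -1.70037808e-04 -6.42817796e-04] 0.08703130702039726 0.0187 0.0
top [[452.86522911   0.         324.56753391]
 [  0.         452.86522911 204.85367015]
 [  0.           0.           1.        ]] [[ 0.01848642  0.99820618 -0.05694454  0.41771828]
 [-0.99979407  0.0189326   0.00730564  0.01940554]
 [ 0.00837064  0.05679776  0.99835061  1.4023965 ]
 [ 0.          0.          0.          1.        ]] ['pixels', 'camera_matrix', 'cam_to_world']
scene [[448.72041628   0.         315.99686534]
 [  0.         448.72041628 198.92541815]
 [  0.           0.           1.        ]] [[-0.24912582 -0.75925672  0.60122006  1.12642815]
 [ 0.96832186 -0.2061771   0.14086793  0.16715537]
 [ 0.01700289  0.61726836  0.78656892  0.90390429]
 [ 0.          0.          0.          1.        ]] ['pixels', 'camera_matrix', 'cam_to_world']
```

View pics/top0.png

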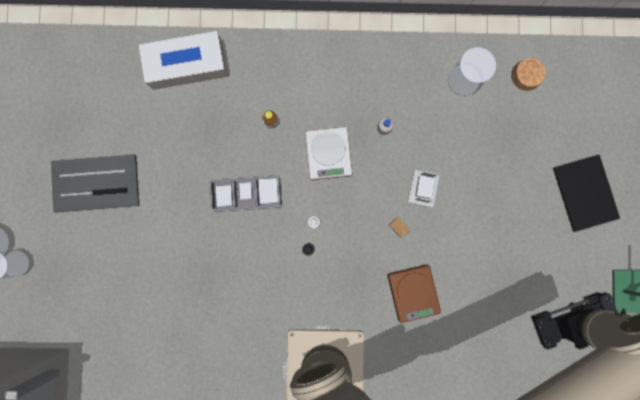

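View pics/scene0.png

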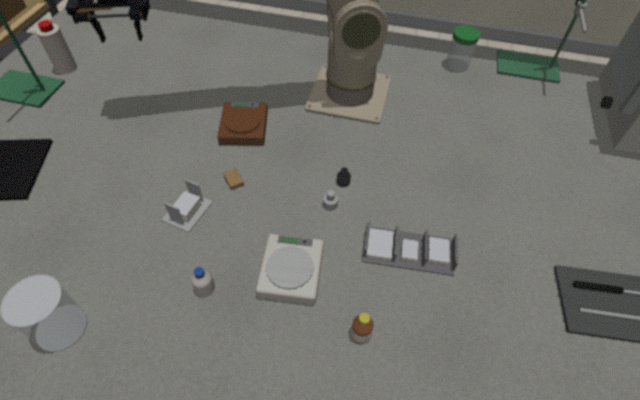

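The top view (up = +x, left = +y) shows the rack at about (246,193), with the tiles at (224,195), (246,190) and (268,190). The white balance is at (328,152), the carrier at (425,188), the steel weight at (313,222) and its black lookalike at (308,249). The amber bottle is at (270,118), the white bottle at (386,125) and the box at (399,227). The scene view agrees. Next I'll measure by masks.

```bash
cat > h.py <<'E'
import numpy as np,cv2
from scipy.spatial.transform import Rotation as R
def ray(c,uv,z,T=None):
    T=c['cam_to_world'] if T is None else T
    K=c['camera_matrix'];uv=np.atleast_2d(np.float64(uv))
    d=np.c_[(uv[:,0]-K[0,2])/K[0,0],-(uv[:,1]-K[1,2])/K[1,1],-np.ones(len(uv))]@T[:3,:3].T
    return T[:3,3]+d*((z-T[2,3])/d[:,2])[:,None]
def wristT(s,c):
    T=np.eye(4);T[:3,:3]=R.from_quat(s['eef_rot']).as_matrix();T[:3,3]=s['ee_pos'];return T@c['hand_eye']
def blobs(c,mask,roi,z,T=None,amin=30):
    m=np.zeros(mask.shape,np.uint8);x0,y0,x1,y1=roi;m[y0:y1,x0:x1]=mask[y0:y1,x0:x1]
    for q in cv2.findContours(m,cv2.RETR_EXTERNAL,cv2.CHAIN_APPROX_NONE)[0]:
        if cv2.contourArea(q)<amin: continue
        uv=q.reshape(-1,2);P=ray(c,uv,z,T)[:,:2]
        (cx,cy),wh,a=cv2.minAreaRect((P*1000).astype(np.float32))
        print('uv',uv.mean(0).round(1),'c',round(cx,1),round(cy,1),'wh',np.round(wh,1),'ang',round(a,1))
E
python3 - <<'E'
import pickle;from h import *
d=pickle.load(open('cams.pkl','rb'));c=d['top'];p=c['pixels'];g=p.min(2)
for n,roi,z,t in(('rack',(205,170,290,215),.022,175),('pile',(405,165,445,210),.037,200),('bal',(300,120,360,185),.04,190),('weight',(303,214,323,230),.028,150)):
    print(n,g[roi[1]:roi[3],roi[0]:roi[2]].max());blobs(c,((g>t)*255).astype(np.uint8),roi,z)
print('amber',ray(c,(270,118),.08),'white',ray(c,(386,124),.08),'box',ray(c,(399,227),.018),'rack pts',ray(c,[(211,181),(280,176),(283,206),(213,211)],.01))
ps=[cv2.resize(p[y:y+60,x:x+90],None,fx=4,fy=4,interpolation=2) for x,y in((200,165),(290,195),(290,115),(385,155))]
cv2.imwrite('pics/crop.png',np.vstack([np.hstack(ps[:2]),np.hstack(ps[2:])])[:,:,::-1])
E
```

```text
rack 213
uv [223.3 195.3] c 519.9 318.9 wh [60.3 44.3] ang 5.1
uv [244.9 190.3] c 535.8 254.6 wh [46.2 33.6] ang 1.6
uv [267.8 190.6] c 537.8 183.6 wh [72.6 53.9] ang 5.0
pile 213
uv [426.  186.7] c 556.9 -296.3 wh [41.9 56.8] ang 80.9
bal 213
uv [328.2 152.7] c 654.7 1.5 wh [142.8 122.6] ang 6.9
weight 212
uv [311.7 222.7] c 444.9 46.5 wh [45.5 54.5] ang 1.1
amber [[0.74703776 0.17565642 0.08      ]] white [[ 0.73612792 -0.16755191  0.08      ]] box [[ 0.43318303 -0.21954041  0.018     ]] rack pts [[0.56413461 0.36059613 0.01      ]
 [0.58376792 0.14848728 0.01      ]
 [0.49118094 0.13703198 0.01      ]
 [0.47173849 0.3514415  0.01      ]]
```

View pics/crop.png

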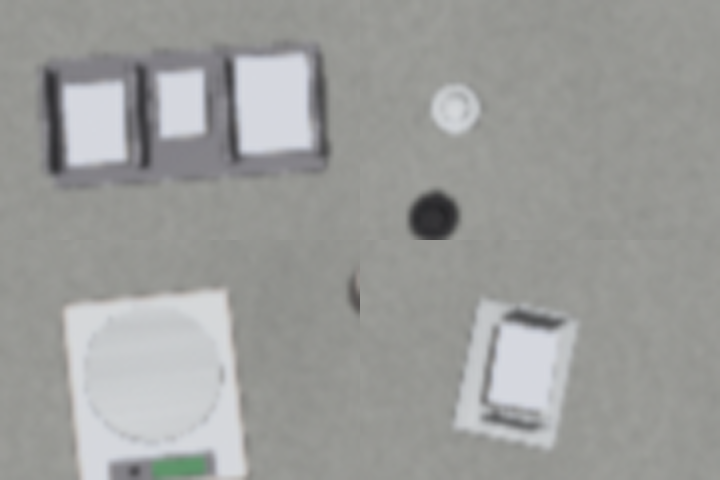

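The crop shows tile_b in the leftmost bay: its blob measures 60x44 mm, against 46x34 and 73x54 for the others. The pan circle is at about (328,148) in the full image, and the carrier is tilted about -10°. I'll go over the carrier first for a wrist picture.

```bash
cat > plan.py <<'E'
import sys;from h import *
from bench import r
# args: x y z yaw(deg, direction of tool y in world); translation first (current axes), then turn
def plan(x,y,z,yaw=None):
    s=r.read_state();M=R.from_quat(s['eef_rot'])
    d=M.inv().apply(np.array([x,y,z])-s['ee_pos'])/.2
    yv=M.apply([0,1,0]);cur=np.degrees(np.arctan2(yv[1],yv[0]))
    zt=M.apply([0,0,1])
    print('t',round(s['time'],2),'pos',np.round(s['ee_pos'],4),'yaw',round(cur,2),'tilt',np.round(zt[:2],4),'w',round(s['width'],4),'F',np.round(s['ft_force'],1),'q',np.round(s['joint_positions'],2))
    print('shift',np.round(d,3),'min rows',np.ceil(np.linalg.norm(d)*200/48))
    if yaw is not None:
        t=-((yaw-cur+180)%360-180);print('turn z',round(t/180,4),'rows',np.ceil(abs(t)/8.5))
if __name__=='__main__': plan(*map(float,sys.argv[1:]))
E
python3 - <<'E'
from plan import *
import pickle
d=pickle.load(open('cams.pkl','rb'))['top']
print('pan',ray(d,(328.25,148.3),.05)); plan(.50,-.28,.22,-10)
c=r.camera('wrist');print(c['hand_eye'].round(3),c['camera_matrix'].round(0))
E
```

```text
pan [[0.6657019  0.00157103 0.05      ]]
t 0.1 pos [ 0.217  -0.5857  0.192 ] yaw -69.67 tilt [-0.0005  0.0012] w 0.0868 F [ 0.3  0.  -0.6] q [ 1.19  0.33 -0.06  1.46  0.02  1.35 -0.09]
shift [ 1.858 -0.942 -0.139] min rows 9.0
turn z -0.3315 rows 8.0
[[-0.001  0.956  0.295  0.079]
 [ 1.     0.001 -0.001 -0.001]
 [-0.001  0.295 -0.956 -0.193]
 [ 0.     0.     0.     1.   ]] [[306.   0. 318.]
 [  0. 306. 204.]
 [  0.   0.   1.]]
```

{"fn": "play_rows", "kwargs": {
  "claw": [0, 0, 0, 0, 0, 0, 0, 0],
  "delta_pos": [
    [0.186, -0.094, 0],
    [0.186, -0.094, 0],
    [0.186, -0.094, 0],
    [0.186, -0.094, 0],
    [0.186, -0.094, 0],
    [0.186, -0.094, 0],
    [0.186, -0.094, 0],
    [0.186, -0.094, 0]
  ],
  "delta_rot": [
    [0, 0, 0],
    [0, 0, 0],
    [0, 0, 0],
    [0, 0, 0],
    [0, 0, 0],
    [0, 0, 0],
    [0, 0, 0],
    [0, 0, 0]
  ]
}}

```text
time: 0.95
ee_pos: [0.4448, -0.3403, 0.1927]
eef_rot: [0.984, 0.176, -0.0, 0.0]
ft_force: [1.2, -1.0, 0.5]
width: 0.087
grip_force: 0.0
```

{"fn": "play_rows", "kwargs": {
  "claw": [0, 0, 0, 0, 0, 0, 0, 0],
  "delta_pos": [
    [0.186, -0.094, 0],
    [0.186, -0.094, 0],
    [0, 0, 0],
    [0, 0, 0],
    [0, 0, 0],
    [0, 0, 0],
    [0, 0, 0],
    [0, 0, 0]
  ],
  "delta_rot": [
    [0, 0, 0],
    [0, 0, 0],
    [0, 0, -0.047],
    [0, 0, -0.047],
    [0, 0, -0.047],
    [0, 0, -0.047],
    [0, 0, -0.047],
    [0, 0, -0.047]
  ]
}}

```text
time: 1.75
ee_pos: [0.5005, -0.2805, 0.1925]
eef_rot: [0.812, 0.584, -0.0, -0.0]
ft_force: [0.5, -0.1, -0.6]
width: 0.0871
grip_force: 0.0
```

{"fn": "play_rows", "kwargs": {
  "claw": [0, 0, 0, 0],
  "delta_pos": [
    [0, 0, 0],
    [0, 0, 0],
    [0, 0, 0],
    [0, 0, 0]
  ],
  "delta_rot": [
    [0, 0, -0.047],
    [0, 0, 0],
    [0, 0, 0],
    [0, 0, 0]
  ]
}}

```text
time: 2.15
ee_pos: [0.5006, -0.2805, 0.1927]
eef_rot: [0.77, 0.638, -0.0, -0.0]
ft_force: [-0.2, -0.7, -0.8]
width: 0.087
grip_force: 0.0
```

Run:
```python
from plan import *
import pickle
plan(.55,.24,.20,5)
s=r.read_state();c=r.camera('wrist');pickle.dump((s,c),open('w1.pkl','wb'))
cv2.imwrite('pics/w1.png',c['pixels'][:,:,::-1])
T=wristT(s,c);p=c['pixels']
for z in(0,.037):print(ray(c,[(0,0),(639,0),(639,399),(0,399)],z,T).round(3)[:,:2].tolist())
print('proj pile'); q=np.linalg.inv(T)@[.557,-.296,.037,1];print(318-306*q[0]/q[2],204+306*q[1]/q[2])
```

```text
t 2.15 pos [ 0.5006 -0.2805  0.1927] yaw -10.65 tilt [-0.0001  0.    ] w 0.087 F [-0.2 -0.7 -0.8] q [ 0.8   0.25 -0.44  1.58  0.11  1.33  0.16]
shift [ 2.604 -0.239 -0.037] min rows 11.0
turn z -0.087 rows 2.0
[[0.193, -0.024], [0.879, -0.154], [0.947, -0.745], [-0.084, -0.55]]
[[0.224, -0.041], [0.844, -0.158], [0.905, -0.693], [-0.027, -0.517]]
proj pile
369.80697242192093 185.83117713562308
```

View pics/w1.png

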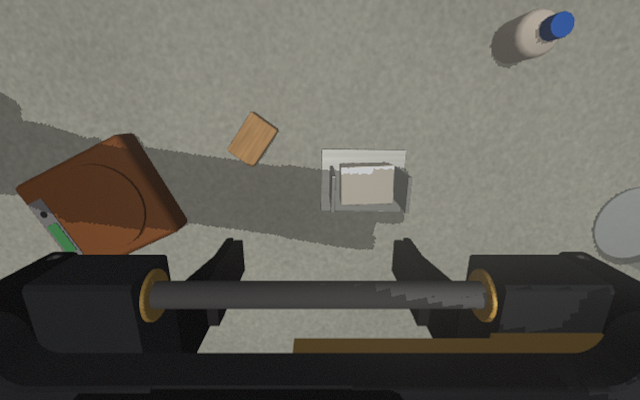

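Run:
```python
from plan import *
import pickle
s,c=pickle.load(open('w1.pkl','rb'));T=wristT(s,c);p=c['pixels']
a=np.radians(-10.5);u=np.array([np.cos(a),np.sin(a)]);v=np.array([-u[1],u[0]])
for z in(.037,.005):
  for i,j in((-1,1),(1,1),(1,-1),(-1,-1)):
    q=np.linalg.inv(T)@np.r_[np.array([.557,-.296])+i*.031*u+j*.023*v,z,1];print(z,i,j,np.round([318-306*q[0]/q[2],204+306*q[1]/q[2]],1))
cv2.imwrite('pics/w1c.png',cv2.resize(p[140:220,310:420],None,fx=7,fy=7,interpolation=0)[:,:,::-1])
```

```text
0.037 -1 1 [343.8 166.5]
0.037 1 1 [397.7 166.3]
0.037 1 -1 [394.9 204.5]
0.037 -1 -1 [342.9 204.7]
0.005 -1 1 [341.7 161.9]
0.005 1 1 [391.4 161.7]
0.005 1 -1 [389.  197.1]
0.005 -1 -1 [341.  197.3]
```

View pics/w1c.png

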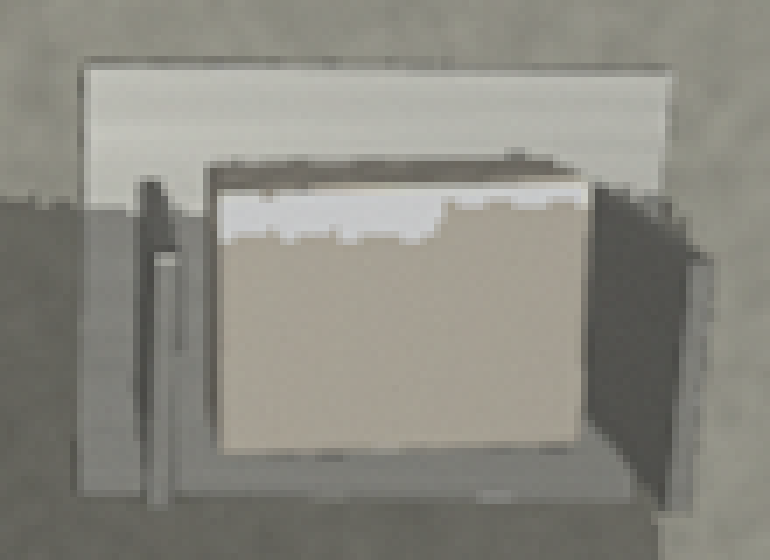

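{"fn": "play_rows", "kwargs": {
  "claw": [0, 0, 0, 0, 0, 0, 0, 0],
  "delta_pos": [
    [0.217, -0.02, 0],
    [0.217, -0.02, 0],
    [0.217, -0.02, 0],
    [0.217, -0.02, 0],
    [0.217, -0.02, 0],
    [0.217, -0.02, 0],
    [0.217, -0.02, 0],
    [0.217, -0.02, 0]
  ],
  "delta_rot": [
    [0, 0, 0],
    [0, 0, 0],
    [0, 0, 0],
    [0, 0, 0],
    [0, 0, 0],
    [0, 0, 0],
    [0, 0, 0],
    [0, 0, 0]
  ]
}}

```text
time: 3.0
ee_pos: [0.5322, 0.0683, 0.193]
eef_rot: [0.769, 0.639, 0.0, 0.0]
ft_force: [0.8, 0.3, -0.4]
width: 0.0869
grip_force: 0.0
```

{"fn": "play_rows", "kwargs": {
  "claw": [0, 0, 0, 0, 0, 0, 0, 0],
  "delta_pos": [
    [0.217, -0.02, 0],
    [0.217, -0.02, 0],
    [0.217, -0.02, 0],
    [0.217, -0.02, 0],
    [0, 0, 0.15],
    [0, 0, 0.15],
    [0, 0, 0],
    [0, 0, 0]
  ],
  "delta_rot": [
    [0, 0, 0],
    [0, 0, 0],
    [0, 0, 0],
    [0, 0, 0],
    [0, 0, -0.043],
    [0, 0, -0.043],
    [0, 0, 0],
    [0, 0, 0]
  ]
}}

```text
time: 3.8
ee_pos: [0.548, 0.2401, 0.1332]
eef_rot: [0.677, 0.736, -0.0, -0.0]
ft_force: [0.1, -0.6, 0.7]
width: 0.0872
grip_force: 0.0
```

Run:
```python
from plan import *
import pickle
plan(.52,.319,.06,5)
s=r.read_state();c=r.camera('wrist');pickle.dump((s,c),open('w2.pkl','wb'))
cv2.imwrite('pics/w2.png',c['pixels'][:,:,::-1])
T=wristT(s,c);p=c['pixels']
q=np.linalg.inv(T)@[.520,.319,.022,1];print(318-306*q[0]/q[2],204+306*q[1]/q[2])
```

```text
t 3.8 pos [0.548  0.2401 0.1332] yaw 4.72 tilt [-0.0006 -0.0001] w 0.0872 F [ 0.1 -0.6  0.7] q [ 0.13  0.42 -0.79  1.58  0.31  1.27 -0.62]
shift [ 0.405 -0.107  0.366] min rows 3.0
turn z -0.0015 rows 1.0
298.07059440198105 109.97791672001975
```

View pics/w2.png

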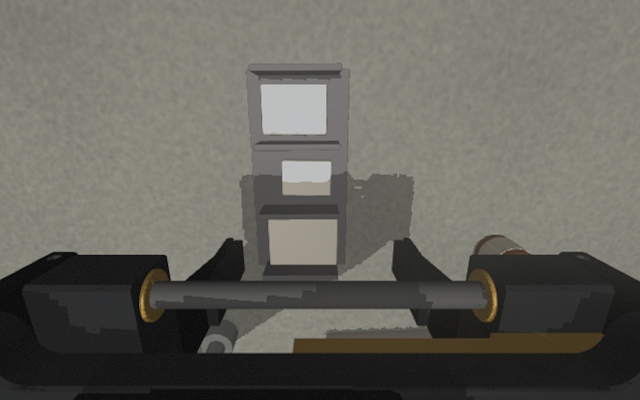

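The carrier crop shows the pile_top face with corners near (341.2,167.0), (394,165.6), (393,203) and (341.7,204.6). w2 shows tile_b in the top bay at (261–327, 84–134).

Run:
```python
from plan import *
import pickle
s,c=pickle.load(open('w1.pkl','rb'));T=wristT(s,c)
P=ray(c,[(341.2,167),(394,165.6),(393,203),(341.6,204.5)],.037,T)[:,:2];print(P.round(4),'ctr',P.mean(0),[np.degrees(np.arctan2(*(P[i]-P[j])[::-1])).round(2) for i,j in((1,0),(2,3),(0,3),(1,2))],np.linalg.norm(P[1]-P[0]),np.linalg.norm(P[1]-P[2]))
s,c=pickle.load(open('w2.pkl','rb'));T=wristT(s,c);g=c['pixels'].min(2)
blobs(c,((g>165)*255).astype(np.uint8),(250,75,340,142),.022,T)
plan(.52,.319,.06,5)
```

```text
[[ 0.5279 -0.2678]
 [ 0.5877 -0.2775]
 [ 0.5814 -0.322 ]
 [ 0.5209 -0.3125]] ctr [ 0.55446411 -0.29493997] [np.float64(-9.18), np.float64(-8.96), np.float64(81.18), np.float64(81.97)] 0.060584083660855416 0.04493102644602221
uv [293.5 108.5] c 515.7 319.0 wh [60.3 43.6] ang 4.7
t 3.85 pos [0.5486 0.2404 0.1342] yaw 4.74 tilt [0.0012 0.0005] w 0.087 F [0.7 0.5 0.4] q [ 0.13  0.42 -0.79  1.58  0.31  1.27 -0.62]
shift [ 0.404 -0.11   0.371] min rows 3.0
turn z -0.0014 rows 1.0
```

{"fn": "play_rows", "kwargs": {
  "claw": [0, 0, 0, 0, 0, 0, 0, 0],
  "delta_pos": [
    [0.135, -0.04, 0],
    [0.135, -0.04, 0],
    [0.134, -0.04, 0],
    [0, 0, 0],
    [0, 0, 0.15],
    [0, 0, 0.15],
    [0, 0, 0.1],
    [0, 0, 0]
  ],
  "delta_rot": [
    [0, 0, 0],
    [0, 0, 0],
    [0, 0, 0],
    [0, 0, 0],
    [0, 0, 0],
    [0, 0, 0],
    [0, 0, 0],
    [0, 0, 0]
  ]
}}

```text
time: 4.65
ee_pos: [0.5168, 0.317, 0.0515]
eef_rot: [0.677, 0.736, -0.001, -0.0]
ft_force: [-0.3, 0.0, 0.2]
width: 0.0869
grip_force: 0.0
```

Run:
```python
from plan import *
import pickle
plan(.518,.319,.009,4.8)
s=r.read_state();c=r.camera('wrist');p=c['pixels'];T=wristT(s,c);g=p.min(2)
for z in (.02,.015): print(ray(c,[(270,270)],z,T))
cv2.imwrite('pics/w3.png',p[150:350,150:490,::-1])
```

```text
t 4.65 pos [0.5168 0.317  0.0515] yaw 4.82 tilt [-0.0018 -0.0019] w 0.0869 F [-0.3  0.   0.2] q [-0.03  0.53 -0.77  1.64  0.39  1.14 -0.82]
shift [0.01  0.007 0.213] min rows 1.0
turn z 0.0001 rows 1.0
[[0.47880074 0.26875754 0.02      ]]
[[0.47814631 0.26587168 0.015     ]]
```

View pics/w3.png

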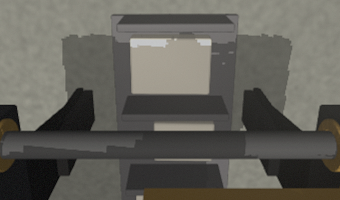

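Run:
```python
from plan import *
s=r.read_state();c=r.camera('wrist');T=wristT(s,c)
P=ray(c,np.array([(129.5,38.5),(209.5,38.5),(211,94.5),(129.5,94.5)])+[150,150],.022,T)[:,:2];print(P.round(4),P.mean(0))
q=np.linalg.inv(T)@np.r_[s['ee_pos'],1];print(318-306*q[0]/q[2],204+306*q[1]/q[2])
plan(.518,.319,.009,4.8)
```

```text
[[0.4842 0.3396]
 [0.5444 0.3447]
 [0.5513 0.2989]
 [0.4863 0.2934]] [0.51655714 0.319156  ]
321.47783454693223 234.4815653074719
t 4.75 pos [0.518  0.3187 0.0544] yaw 4.9 tilt [0.0016 0.0007] w 0.0871 F [-0.1  0.1  1.4] q [-0.03  0.52 -0.77  1.63  0.39  1.14 -0.82]
shift [ 0.001 -0.     0.227] min rows 1.0
turn z 0.0005 rows 1.0
```

{"fn": "play_rows", "kwargs": {
  "claw": [0, 0, 0, 1, 1, 1, 1, 1],
  "delta_pos": [
    [0, 0, 0.1],
    [0, 0, 0.08],
    [0, 0, 0.045],
    [0, 0, 0],
    [0, 0, 0],
    [0, 0, 0],
    [0, 0, 0],
    [0, 0, 0]
  ],
  "delta_rot": [
    [0, 0, 0],
    [0, 0, 0],
    [0, 0, 0],
    [0, 0, 0],
    [0, 0, 0],
    [0, 0, 0],
    [0, 0, 0],
    [0, 0, 0]
  ],
  "squeeze": 20
}}

```text
time: 5.55
ee_pos: [0.5172, 0.3188, 0.0082]
eef_rot: [0.675, 0.737, 0.0, 0.0]
ft_force: [-0.5, -0.2, 0.3]
width: 0.055
grip_force: 0.0
```

{"fn": "play_rows", "kwargs": {
  "claw": [1, 1, 1, 1],
  "delta_pos": [
    [0, 0, 0],
    [0, 0, 0],
    [0, 0, 0],
    [0, 0, 0]
  ],
  "delta_rot": [
    [0, 0, 0],
    [0, 0, 0],
    [0, 0, 0],
    [0, 0, 0]
  ]
}}

```text
time: 5.95
ee_pos: [0.5169, 0.3187, 0.0077]
eef_rot: [0.675, 0.737, -0.0, 0.0]
ft_force: [0.1, 0.4, 0.2]
width: 0.0231
grip_force: 0.0
```

```bash
python3 plan.py .666 .0015 .13 0
```

```text
t 5.95 pos [0.5169 0.3187 0.0077] yaw 5.03 tilt [ 0.     -0.0001] w 0.0231 F [0.1 0.4 0.2] q [-0.05  0.58 -0.74  1.67  0.44  1.07 -0.84]
shift [-1.645  0.603 -0.611] min rows 8.0
turn z 0.0279 rows 1.0
```

Run:
```python
from bench import r
import cv2,numpy as np
c=r.camera('wrist')['pixels'];t=r.camera('top')['pixels'];s=r.camera('scene')['pixels']
a=cv2.resize(c[150:330,180:460],(560,360),interpolation=0);b=cv2.resize(t[160:220,195:295],(400,240),interpolation=2);d=cv2.resize(s[210:285,340:465],(400,240),interpolation=2)
o=np.zeros((600,800,3),np.uint8);o[:360,:560]=a;o[360:,:400]=b;o[360:,400:]=d
cv2.imwrite('pics/miss.png',o[:,:,::-1])
```

```text
(no output)
```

View pics/miss.png

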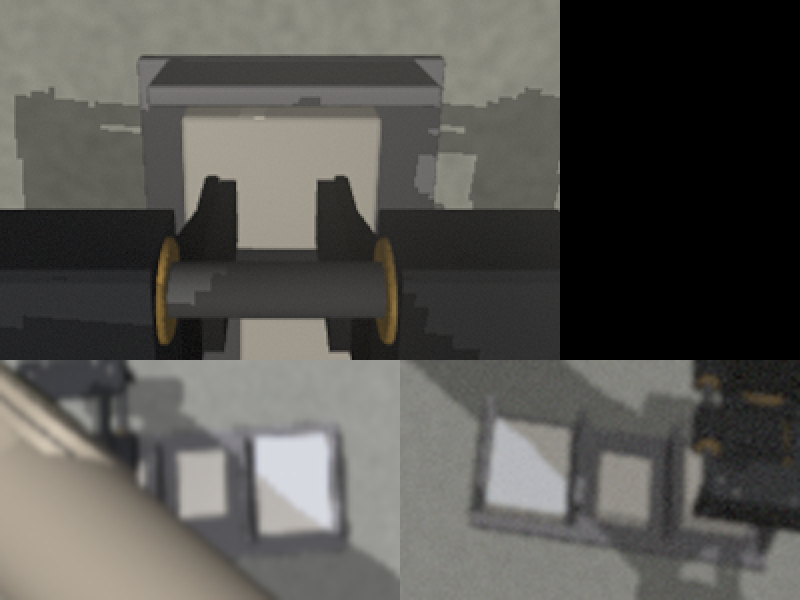

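The fingers shut above tile_b without touching it, so the real tips sit higher than the stated TCP. By the image scale they are about 27 mm behind it. I'll open and feel down in small steps.

{"fn": "play_rows", "kwargs": {
  "claw": [0, 0, 0, 0, 0, 0, 0, 0],
  "delta_pos": [
    [0, 0, 0],
    [0, 0, 0],
    [0, 0, 0],
    [0, 0, 0],
    [0, 0, 0],
    [0, 0, 0],
    [0, 0, 0],
    [0, 0, 0]
  ],
  "delta_rot": [
    [0, 0, 0],
    [0, 0, 0],
    [0, 0, 0],
    [0, 0, 0],
    [0, 0, 0],
    [0, 0, 0],
    [0, 0, 0],
    [0, 0, 0]
  ]
}}

```text
time: 6.9
ee_pos: [0.517, 0.3186, 0.0077]
eef_rot: [0.675, 0.737, -0.0, 0.0]
ft_force: [-0.0, -0.7, -1.1]
width: 0.0667
grip_force: 0.0
```

{"fn": "play_rows", "kwargs": {
  "claw": [0, 0, 0, 0, 0],
  "delta_pos": [
    [0, 0, 0],
    [0, 0, 0.01],
    [0, 0, 0.01],
    [0, 0, 0.01],
    [0, 0, 0]
  ],
  "delta_rot": [
    [0, 0, 0],
    [0, 0, 0],
    [0, 0, 0],
    [0, 0, 0],
    [0, 0, 0]
  ]
}}

```text
time: 7.4
ee_pos: [0.5168, 0.3185, 0.0013]
eef_rot: [0.675, 0.737, -0.0, -0.0]
ft_force: [0.3, 0.1, -0.2]
width: 0.0868
grip_force: 0.0
```

{"fn": "play_rows", "kwargs": {
  "claw": [0, 0, 0, 0],
  "delta_pos": [
    [0, 0, 0.01],
    [0, 0, 0.01],
    [0, 0, 0.01],
    [0, 0, 0]
  ],
  "delta_rot": [
    [0, 0, 0],
    [0, 0, 0],
    [0, 0, 0],
    [0, 0, 0]
  ]
}}

```text
time: 7.8
ee_pos: [0.5168, 0.3185, -0.0046]
eef_rot: [0.675, 0.737, -0.0, -0.0]
ft_force: [-0.0, -0.1, 0.3]
width: 0.0871
grip_force: 0.0
```

{"fn": "play_rows", "kwargs": {
  "claw": [0, 0, 0, 0],
  "delta_pos": [
    [0, 0, 0.01],
    [0, 0, 0.01],
    [0, 0, 0.01],
    [0, 0, 0]
  ],
  "delta_rot": [
    [0, 0, 0],
    [0, 0, 0],
    [0, 0, 0],
    [0, 0, 0]
  ]
}}

```text
time: 8.2
ee_pos: [0.5168, 0.3185, -0.0106]
eef_rot: [0.675, 0.737, -0.0, -0.0]
ft_force: [-0.2, -0.0, -0.4]
width: 0.0873
grip_force: 0.0
```

Run:
```python
from bench import r
import cv2
cv2.imwrite('pics/w4.png',cv2.resize(r.camera('wrist')['pixels'][150:330,180:460],(784,504),interpolation=0)[:,:,::-1])
```

```text
(no output)
```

View pics/w4.png

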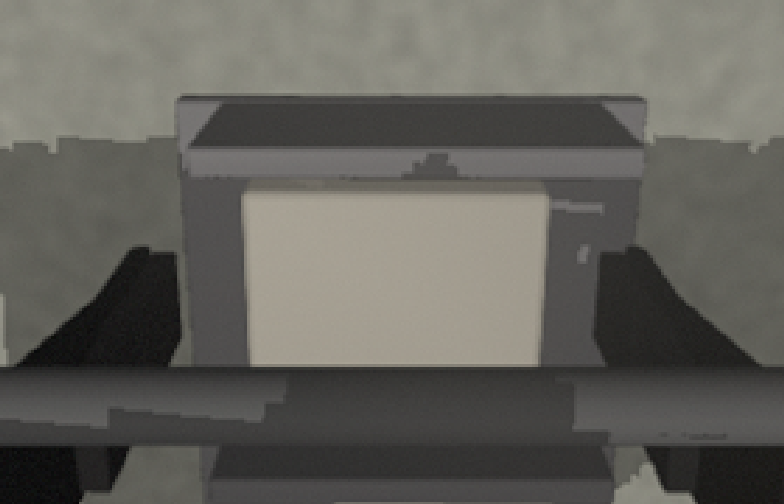

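The fingers now straddle tile_b, with the tips roughly level with its top face. I'll keep feeling down for the floor plate.

{"fn": "play_rows", "kwargs": {
  "claw": [0, 0, 0, 0],
  "delta_pos": [
    [0, 0, 0.01],
    [0, 0, 0.01],
    [0, 0, 0.01],
    [0, 0, 0]
  ],
  "delta_rot": [
    [0, 0, 0],
    [0, 0, 0],
    [0, 0, 0],
    [0, 0, 0]
  ]
}}

```text
time: 8.65
ee_pos: [0.5168, 0.3185, -0.0167]
eef_rot: [0.675, 0.737, -0.0, -0.0]
ft_force: [0.1, -0.5, -0.2]
width: 0.0873
grip_force: 0.0
```

{"fn": "play_rows", "kwargs": {
  "claw": [0, 0, 0],
  "delta_pos": [
    [0, 0, 0.01],
    [0, 0, 0.01],
    [0, 0, 0]
  ],
  "delta_rot": [
    [0, 0, 0],
    [0, 0, 0],
    [0, 0, 0]
  ]
}}

```text
time: 8.95
ee_pos: [0.5168, 0.3185, -0.0206]
eef_rot: [0.675, 0.737, -0.0, -0.0]
ft_force: [-0.5, -0.3, -1.3]
width: 0.087
grip_force: 0.0
```

{"fn": "play_rows", "kwargs": {
  "claw": [0, 0, 0],
  "delta_pos": [
    [0, 0, 0.01],
    [0, 0, 0],
    [0, 0, 0]
  ],
  "delta_rot": [
    [0, 0, 0],
    [0, 0, 0],
    [0, 0, 0]
  ]
}}

```text
time: 9.25
ee_pos: [0.5169, 0.3186, -0.0223]
eef_rot: [0.675, 0.737, -0.0, 0.0]
ft_force: [-0.1, 0.2, -0.2]
width: 0.0871
grip_force: 0.0
```

{"fn": "play_rows", "kwargs": {
  "claw": [0, 0, 0],
  "delta_pos": [
    [0, 0, 0.01],
    [0, 0, 0],
    [0, 0, 0]
  ],
  "delta_rot": [
    [0, 0, 0],
    [0, 0, 0],
    [0, 0, 0]
  ]
}}

```text
time: 9.55
ee_pos: [0.5172, 0.3189, -0.0233]
eef_rot: [0.675, 0.737, 0.0, 0.0]
ft_force: [-3.0, -1.5, 10.0]
width: 0.087
grip_force: 4.9
```

The floor plate is felt at TCP z of about -0.023, so the tips are about 29 mm behind the stated TCP. I'll raise 6 mm and close.

{"fn": "play_rows", "kwargs": {
  "claw": [0, 0, 1, 1, 1, 1, 1, 1],
  "delta_pos": [
    [0, 0, -0.035],
    [0, 0, 0],
    [0, 0, 0],
    [0, 0, 0],
    [0, 0, 0],
    [0, 0, 0],
    [0, 0, 0],
    [0, 0, 0]
  ],
  "delta_rot": [
    [0, 0, 0],
    [0, 0, 0],
    [0, 0, 0],
    [0, 0, 0],
    [0, 0, 0],
    [0, 0, 0],
    [0, 0, 0],
    [0, 0, 0]
  ],
  "squeeze": 20
}}

```text
time: 10.35
ee_pos: [0.5169, 0.3186, -0.0175]
eef_rot: [0.675, 0.737, -0.0, -0.0]
ft_force: [0.6, -0.7, -0.9]
width: 0.0621
grip_force: 20.0
```

{"fn": "play_rows", "kwargs": {
  "claw": [1, 1, 1],
  "delta_pos": [
    [0, 0, 0],
    [0, 0, 0],
    [0, 0, 0]
  ],
  "delta_rot": [
    [0, 0, 0],
    [0, 0, 0],
    [0, 0, 0]
  ]
}}

```text
time: 10.65
ee_pos: [0.5169, 0.3186, -0.0173]
eef_rot: [0.675, 0.737, -0.0, 0.0]
ft_force: [0.2, -0.4, -1.3]
width: 0.0612
grip_force: 20.0
```

```bash
python3 plan.py .666 .0015 .10 0
```

```text
t 10.65 pos [ 0.5169  0.3186 -0.0173] yaw 5.03 tilt [-0.     -0.0001] w 0.0612 F [ 0.2 -0.4 -1.3] q [-0.06  0.61 -0.73  1.68  0.46  1.03 -0.86]
shift [-1.645  0.604 -0.586] min rows 8.0
turn z 0.0279 rows 1.0
```

{"fn": "play_rows", "kwargs": {
  "claw": [1, 1, 1, 1, 1, 1, 1, 1],
  "delta_pos": [
    [0, 0, -0.05],
    [0, 0, -0.12],
    [0, 0, -0.15],
    [0, 0, -0.15],
    [0, 0, -0.116],
    [0, 0, 0],
    [-0.16, 0.059, 0],
    [-0.16, 0.059, 0]
  ],
  "delta_rot": [
    [0, 0, 0],
    [0, 0, 0],
    [0, 0, 0],
    [0, 0, 0],
    [0, 0, 0],
    [0, 0, 0],
    [0, 0, 0],
    [0, 0, 0]
  ]
}}

```text
time: 11.45
ee_pos: [0.5456, 0.2571, 0.0998]
eef_rot: [0.674, 0.738, -0.0, -0.0]
ft_force: [0.4, -0.7, -1.3]
width: 0.0618
grip_force: 20.0
```

{"fn": "play_rows", "kwargs": {
  "claw": [1, 1, 1, 1, 1, 1, 1, 1],
  "delta_pos": [
    [-0.16, 0.059, 0],
    [-0.16, 0.059, 0],
    [-0.16, 0.059, 0],
    [-0.16, 0.059, 0],
    [-0.16, 0.059, 0],
    [-0.16, 0.059, 0],
    [-0.16, 0.059, 0],
    [-0.16, 0.059, 0]
  ],
  "delta_rot": [
    [0, 0, 0],
    [0, 0, 0],
    [0, 0, 0],
    [0, 0, 0],
    [0, 0, 0],
    [0, 0, 0],
    [0, 0, 0],
    [0, 0, 0]
  ]
}}

```text
time: 12.25
ee_pos: [0.6626, 0.0089, 0.0994]
eef_rot: [0.675, 0.737, -0.0, -0.0]
ft_force: [0.8, 0.5, -0.4]
width: 0.0613
grip_force: 20.0
```

{"fn": "play_rows", "kwargs": {
  "claw": [1, 1, 1],
  "delta_pos": [
    [0, 0, 0],
    [0, 0, 0],
    [0, 0, 0]
  ],
  "delta_rot": [
    [0, 0, 0],
    [0, 0, 0],
    [0, 0, 0]
  ]
}}

```text
time: 12.55
ee_pos: [0.662, 0.0117, 0.0997]
eef_rot: [0.675, 0.738, 0.0, -0.0]
ft_force: [-0.2, 0.2, -1.5]
width: 0.0613
grip_force: 20.0
```

```bash
python3 plan.py .666 .0015 .0297 5
```

```text
t 12.55 pos [0.662  0.0117 0.0997] yaw 5.12 tilt [-0.0006  0.0008] w 0.0613 F [-0.2  0.2 -1.5] q [ 0.39  0.57 -0.68  1.44  0.36  1.27 -0.23]
shift [-0.053  0.016  0.35 ] min rows 2.0
turn z 0.0007 rows 1.0
```

{"fn": "play_rows", "kwargs": {
  "claw": [1, 1, 1, 1, 1, 1, 1],
  "delta_pos": [
    [-0.053, 0.016, 0],
    [0, 0, 0.1],
    [0, 0, 0.1],
    [0, 0, 0.08],
    [0, 0, 0.05],
    [0, 0, 0.02],
    [0, 0, 0]
  ],
  "delta_rot": [
    [0, 0, 0],
    [0, 0, 0],
    [0, 0, 0],
    [0, 0, 0],
    [0, 0, 0],
    [0, 0, 0],
    [0, 0, 0]
  ]
}}

```text
time: 13.25
ee_pos: [0.6666, 0.0001, 0.0298]
eef_rot: [0.675, 0.738, -0.0, -0.0]
ft_force: [-0.4, -0.2, -0.1]
width: 0.0617
grip_force: 20.0
```

{"fn": "play_rows", "kwargs": {
  "claw": [1, 1, 1],
  "delta_pos": [
    [0, 0, 0.007],
    [0, 0, 0],
    [0, 0, 0]
  ],
  "delta_rot": [
    [0, 0, 0],
    [0, 0, 0],
    [0, 0, 0]
  ]
}}

```text
time: 13.55
ee_pos: [0.667, -0.0, 0.0291]
eef_rot: [0.675, 0.737, 0.0, 0.0]
ft_force: [0.0, 0.5, -1.3]
width: 0.0616
grip_force: 20.0
```

{"fn": "play_rows", "kwargs": {
  "claw": [1, 1, 1],
  "delta_pos": [
    [0, 0, 0.005],
    [0, 0, 0],
    [0, 0, 0]
  ],
  "delta_rot": [
    [0, 0, 0],
    [0, 0, 0],
    [0, 0, 0]
  ]
}}

```text
time: 13.85
ee_pos: [0.6667, -0.0001, 0.0276]
eef_rot: [0.675, 0.737, -0.0, 0.0]
ft_force: [0.5, 0.1, -0.3]
width: 0.0618
grip_force: 20.0
```

{"fn": "play_rows", "kwargs": {
  "claw": [1, 1, 1],
  "delta_pos": [
    [0, 0, 0.005],
    [0, 0, 0],
    [0, 0, 0]
  ],
  "delta_rot": [
    [0, 0, 0],
    [0, 0, 0],
    [0, 0, 0]
  ]
}}

```text
time: 14.15
ee_pos: [0.6667, 0.0, 0.0266]
eef_rot: [0.675, 0.737, 0.0, 0.0]
ft_force: [0.7, -0.6, -0.8]
width: 0.0619
grip_force: 20.0
```

{"fn": "play_rows", "kwargs": {
  "claw": [1, 1, 1],
  "delta_pos": [
    [0, 0, 0.004],
    [0, 0, 0],
    [0, 0, 0]
  ],
  "delta_rot": [
    [0, 0, 0],
    [0, 0, 0],
    [0, 0, 0]
  ]
}}

```text
time: 14.45
ee_pos: [0.6668, -0.0, 0.0266]
eef_rot: [0.675, 0.737, -0.0, 0.0]
ft_force: [-2.7, -0.4, 6.5]
width: 0.0619
grip_force: 20.0
```

{"fn": "play_rows", "kwargs": {
  "claw": [1, 1, 1],
  "delta_pos": [
    [0, 0, 0.004],
    [0, 0, 0],
    [0, 0, 0]
  ],
  "delta_rot": [
    [0, 0, 0],
    [0, 0, 0],
    [0, 0, 0]
  ]
}}

```text
time: 14.75
ee_pos: [0.6668, -0.0, 0.0265]
eef_rot: [0.675, 0.737, -0.0, 0.0]
ft_force: [-6.6, -1.0, 13.2]
width: 0.0619
grip_force: 20.0
```

Contact came where predicted: TCP z 0.0266 with the tile bottom at 50 mm. I'll release, let it be weighed, rise, then turn 90°.

{"fn": "play_rows", "kwargs": {
  "claw": [1, 0, 0, 0, 0, 0, 0, 0],
  "delta_pos": [
    [0, 0, -0.006],
    [0, 0, 0],
    [0, 0, 0],
    [0, 0, 0],
    [0, 0, 0],
    [0, 0, 0],
    [0, 0, 0],
    [0, 0, 0]
  ],
  "delta_rot": [
    [0, 0, 0],
    [0, 0, 0],
    [0, 0, 0],
    [0, 0, 0],
    [0, 0, 0],
    [0, 0, 0],
    [0, 0, 0],
    [0, 0, 0]
  ]
}}

```text
time: 15.55
ee_pos: [0.6667, 0.0, 0.0261]
eef_rot: [0.675, 0.737, -0.0, 0.0]
ft_force: [-0.6, -0.2, 0.5]
width: 0.0869
grip_force: 0.0
```

{"fn": "play_rows", "kwargs": {
  "claw": [0, 0, 0, 0, 0, 0, 0, 0],
  "delta_pos": [
    [0, 0, 0],
    [0, 0, -0.03],
    [0, 0, -0.1],
    [0, 0, -0.15],
    [0, 0, -0.12],
    [0, 0, 0],
    [0, 0, 0],
    [0, 0, 0]
  ],
  "delta_rot": [
    [0, 0, 0],
    [0, 0, 0],
    [0, 0, 0],
    [0, 0, 0],
    [0, 0, 0],
    [0, 0, 0],
    [0, 0, 0.045],
    [0, 0, 0.045]
  ]
}}

```text
time: 16.35
ee_pos: [0.6665, -0.0001, 0.106]
eef_rot: [0.774, 0.633, -0.0, -0.0]
ft_force: [0.9, 0.3, -0.1]
width: 0.0873
grip_force: 0.0
```

{"fn": "play_rows", "kwargs": {
  "claw": [0, 0, 0, 0, 0, 0, 0, 0],
  "delta_pos": [
    [0, 0, 0],
    [0, 0, 0],
    [0, 0, 0],
    [0, 0, 0],
    [0, 0, 0],
    [0, 0, 0],
    [0, 0, 0],
    [0, 0, 0]
  ],
  "delta_rot": [
    [0, 0, 0.045],
    [0, 0, 0.045],
    [0, 0, 0.045],
    [0, 0, 0.045],
    [0, 0, 0.045],
    [0, 0, 0.045],
    [0, 0, 0.045],
    [0, 0, 0.045]
  ]
}}

```text
time: 17.15
ee_pos: [0.6664, -0.0, 0.1058]
eef_rot: [0.993, 0.119, -0.0, 0.0]
ft_force: [-0.4, -0.3, 0.1]
width: 0.087
grip_force: 0.0
```

{"fn": "play_rows", "kwargs": {
  "claw": [0, 0, 0, 0, 0],
  "delta_pos": [
    [0, 0, 0],
    [-0.2, 0, 0],
    [-0.2, 0, 0],
    [0, 0, 0],
    [0, 0, 0]
  ],
  "delta_rot": [
    [0, 0, 0.05],
    [0, 0, 0],
    [0, 0, 0],
    [0, 0, 0],
    [0, 0, 0]
  ]
}}

```text
time: 17.65
ee_pos: [0.5866, -0.008, 0.1063]
eef_rot: [0.999, 0.047, 0.0, 0.0]
ft_force: [0.2, -0.7, 0.9]
width: 0.0871
grip_force: 0.0
```

Run:
```python
from plan import *
import pickle
plan(.6668,0,.12,-85)
s=r.read_state();c=r.camera('wrist');pickle.dump((s,c),open('w5.pkl','wb'))
cv2.imwrite('pics/w5.png',c['pixels'][:,:,::-1])
T=wristT(s,c);q=np.linalg.inv(T)@[.6668,0,.066,1];print(318-306*q[0]/q[2],204+306*q[1]/q[2])
g=c['pixels'].min(2)
print(c['pixels'][90:240:15,317].tolist())
for t in(170,190,205):print(t);blobs(c,((g>t)*255).astype(np.uint8),(240,50,400,235),.066,T,300)
```

```text
t 17.65 pos [ 0.5866 -0.008   0.1063] yaw -84.58 tilt [ 0.0003 -0.0007] w 0.0871 F [ 0.2 -0.7  0.9] q [ 0.28  0.34 -0.42  1.66  0.15  1.17 -1.65]
shift [ 0.403 -0.002 -0.068] min rows 2.0
turn z 0.0023 rows 1.0
317.62474898097577 107.1512877206846
[[188, 188, 189], [188, 189, 190], [188, 189, 190], [187, 188, 189], [162, 156, 144], [121, 122, 116], [140, 133, 124], [85, 128, 89], [113, 108, 100], [108, 107, 99]]
170
uv [360.7 124.3] c 657.6 -34.0 wh [19.7 20.6] ang 2.3
uv [315.  106.3] c 664.6 0.5 wh [59.2 44.5] ang 5.3
uv [268.4  79.2] c 681.9 37.7 wh [19.1 24.2] ang 5.4
uv [378.6  86.2] c 679.7 -37.5 wh [58.3 24.1] ang 9.2
uv [262.1 109.1] c 662.1 34.8 wh [79.2 44.8] ang 7.0
190
205
```

{"fn": "play_rows", "kwargs": {
  "claw": [0, 0, 0, 0, 0, 0, 0, 0],
  "delta_pos": [
    [0.2, -0.001, 0],
    [0.203, -0.001, 0],
    [0, 0, 0],
    [0, 0, 0.1],
    [0, 0, 0.12],
    [0, 0, 0.1],
    [0, 0, 0.077],
    [0, 0, 0]
  ],
  "delta_rot": [
    [0, 0, 0.002],
    [0, 0, 0],
    [0, 0, 0],
    [0, 0, 0],
    [0, 0, 0],
    [0, 0, 0],
    [0, 0, 0],
    [0, 0, 0]
  ]
}}

```text
time: 18.5
ee_pos: [0.6661, 0.0002, 0.0243]
eef_rot: [0.999, 0.044, -0.002, -0.0]
ft_force: [-0.7, 0.2, 0.0]
width: 0.087
grip_force: 0.0
```

{"fn": "play_rows", "kwargs": {
  "claw": [1, 1, 1, 1, 1, 1, 1, 1],
  "delta_pos": [
    [0, 0, 0],
    [0, 0, 0],
    [0, 0, 0],
    [0, 0, 0],
    [0, 0, 0],
    [0, 0, 0],
    [0, 0, 0],
    [0, 0, 0]
  ],
  "delta_rot": [
    [0, 0, 0],
    [0, 0, 0],
    [0, 0, 0],
    [0, 0, 0],
    [0, 0, 0],
    [0, 0, 0],
    [0, 0, 0],
    [0, 0, 0]
  ],
  "squeeze": 20
}}

```text
time: 19.3
ee_pos: [0.6673, 0.0002, 0.0269]
eef_rot: [0.999, 0.044, 0.0, 0.0]
ft_force: [-0.1, -0.7, 1.7]
width: 0.0456
grip_force: 20.0
```

{"fn": "play_rows", "kwargs": {
  "claw": [1, 1, 1],
  "delta_pos": [
    [0, 0, 0],
    [0, 0, 0],
    [0, 0, 0]
  ],
  "delta_rot": [
    [0, 0, 0],
    [0, 0, 0],
    [0, 0, 0]
  ]
}}

```text
time: 19.6
ee_pos: [0.6673, 0.0002, 0.0269]
eef_rot: [0.999, 0.044, 0.0, 0.0]
ft_force: [-1.0, -0.3, 3.2]
width: 0.0457
grip_force: 20.0
```

```bash
python3 plan.py .478 -.282 .10 -99
```

```text
t 19.6 pos [6.673e-01 2.000e-04 2.690e-02] yaw -84.93 tilt [ 0.0002 -0.0001] w 0.0457 F [-1.  -0.3  3.2] q [ 0.21  0.58 -0.39  1.5   0.23  1.11 -1.7 ]
shift [-1.068  1.322 -0.365] min rows 8.0
turn z 0.0782 rows 2.0
```

{"fn": "play_rows", "kwargs": {
  "claw": [1, 1, 1, 1, 1, 1, 1, 1],
  "delta_pos": [
    [0, 0, -0.04],
    [0, 0, -0.11],
    [0, 0, -0.115],
    [-0.08, 0.1, 0],
    [-0.11, 0.136, 0],
    [-0.11, 0.136, 0],
    [-0.11, 0.136, 0],
    [-0.11, 0.136, 0]
  ],
  "delta_rot": [
    [0, 0, 0],
    [0, 0, 0],
    [0, 0, 0],
    [0, 0, 0],
    [0, 0, 0],
    [0, 0, 0],
    [0, 0, 0],
    [0, 0, 0]
  ]
}}

```text
time: 20.4
ee_pos: [0.5741, -0.1384, 0.08]
eef_rot: [0.999, 0.044, 0.0, 0.0]
ft_force: [1.1, -0.7, -1.6]
width: 0.046
grip_force: 20.0
```

{"fn": "play_rows", "kwargs": {
  "claw": [1, 1, 1, 1, 1, 1, 1, 1],
  "delta_pos": [
    [-0.11, 0.136, 0],
    [-0.11, 0.136, 0],
    [-0.11, 0.136, 0],
    [-0.11, 0.136, 0],
    [-0.11, 0.136, 0],
    [0, 0, 0],
    [0, 0, 0],
    [0, 0, 0]
  ],
  "delta_rot": [
    [0, 0, 0],
    [0, 0, 0],
    [0, 0, 0],
    [0, 0, 0],
    [0, 0, 0],
    [0, 0, 0.039],
    [0, 0, 0.039],
    [0, 0, 0]
  ]
}}

```text
time: 21.2
ee_pos: [0.4774, -0.2826, 0.08]
eef_rot: [0.997, -0.079, 0.0, 0.0]
ft_force: [0.5, 0.2, -1.0]
width: 0.0458
grip_force: 20.0
```

{"fn": "play_rows", "kwargs": {
  "claw": [1, 1, 1],
  "delta_pos": [
    [0, 0, 0],
    [0, 0, 0],
    [0, 0, 0]
  ],
  "delta_rot": [
    [0, 0, 0],
    [0, 0, 0],
    [0, 0, 0]
  ]
}}

```text
time: 21.5
ee_pos: [0.4776, -0.2823, 0.0798]
eef_rot: [0.997, -0.077, 0.0, 0.0]
ft_force: [-0.1, -0.6, -1.4]
width: 0.0455
grip_force: 20.0
```

Run:
```python
from plan import *
import pickle
plan(.555,-.295,.08,-99)
s=r.read_state();c=r.camera('wrist');pickle.dump((s,c),open('w6.pkl','wb'))
T=wristT(s,c);q=np.linalg.inv(T)@[.555,-.295,.037,1];print(318-306*q[0]/q[2],204+306*q[1]/q[2])
p=c['pixels']
u,v=int(318-306*q[0]/q[2]),int(204+306*q[1]/q[2])
print('col',p[v-50:v+60:4,u].tolist());print('row',p[v,u-45:u+46:3].tolist())
cv2.imwrite('pics/w6.png',cv2.resize(p[40:260,220:430],None,fx=2.6,fy=2.6,interpolation=0)[:,:,::-1])
```

```text
t 21.5 pos [ 0.4776 -0.2823  0.0798] yaw -98.84 tilt [ 0. -0.] w 0.0455 F [-0.1 -0.6 -1.4] q [ 0.68  0.29 -0.27  1.77  0.08  1.09 -1.34]
shift [ 0.392  0.003 -0.001] min rows 2.0
turn z 0.0009 rows 1.0
318.2474263582608 110.3946533235179
col [[87, 88, 84], [181, 182, 176], [197, 199, 196], [196, 197, 198], [196, 198, 199], [196, 197, 198], [195, 196, 197], [197, 198, 199], [197, 198, 199], [197, 199, 199], [197, 199, 199], [196, 197, 198], [179, 176, 170], [169, 164, 151], [169, 164, 151], [168, 163, 152], [168, 162, 151], [169, 164, 151], [169, 164, 151], [169, 163, 151], [167, 162, 149], [168, 163, 151], [168, 163, 150], [162, 157, 145], [127, 127, 122], [83, 84, 81], [87, 86, 82], [85, 84, 80]]
row [[174, 175, 167], [185, 186, 177], [182, 183, 175], [185, 185, 178], [189, 190, 182], [198, 198, 193], [196, 197, 198], [198, 199, 199], [197, 198, 199], [197, 197, 198], [196, 197, 199], [198, 199, 199], [197, 198, 199], [197, 198, 198], [190, 189, 187], [176, 171, 162], [168, 162, 151], [167, 162, 149], [169, 164, 152], [186, 185, 180], [185, 183, 179], [167, 161, 147], [197, 199, 200], [197, 199, 200], [197, 198, 198], [185, 183, 173], [184, 185, 177], [183, 184, 177], [182, 183, 175], [183, 184, 176], [187, 187, 179]]
```

View pics/w6.png

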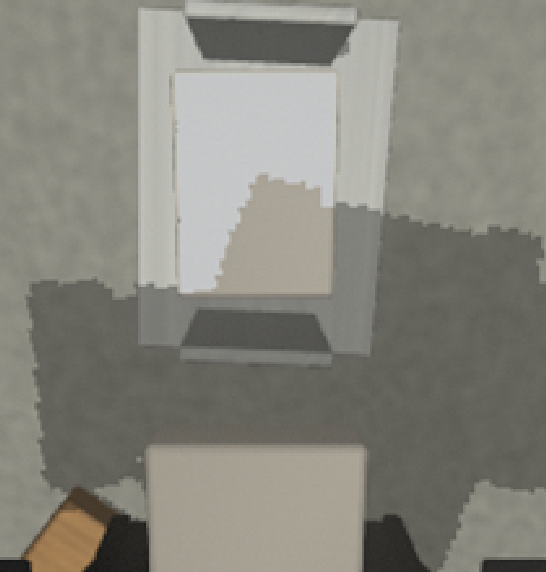

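The picture shows the pile_top corners in the crop at about (177,71), (337,69), (332,294) and (179,294). The held tile's far edge is at crop row 446, square in the fingers. Next come subpixel edges for the pile and for tile_b on the pan (w5), to cancel the camera bias.

Run:
```python
from plan import *
import pickle
def edges(l,o):
    d=np.diff(l);return [(round(o+i+.5,1),round(d[i],0)) for i in range(1,len(d)-1) if abs(d[i])>9 and abs(d[i])>=abs(d[i-1]) and abs(d[i])>abs(d[i+1])]
for f in('w5','w6'):
    s,c=pickle.load(open(f+'.pkl','rb'));g=c['pixels'].astype(float)[:,:,2]
    for u in (300,312,322,332):print(f,'col',u,edges(g[50:170,u-1:u+2].mean(1),50))
    for v in (75,90,110,130,145):print(f,'row',v,edges(g[v-1:v+2,270:370].mean(0),270))
s,c=pickle.load(open('w6.pkl','rb'));T=wristT(s,c)
P=ray(c,np.array([(177,71),(337,69),(332,294),(179,294)])/2.6+[220,40],.037,T)[:,:2];print(P.round(4),P.mean(0))
print([np.degrees(np.arctan2(*(P[i]-P[j])[::-1])).round(2) for i,j in((1,0),(2,3),(0,3),(1,2))],np.linalg.norm(P[1]-P[0]),np.linalg.norm(P[1]-P[2]))
```

```text
w5 col 300 [(63.5, np.float64(-11.0)), (65.5, np.float64(21.0)), (151.5, np.float64(-25.0)), (156.5, np.float64(-38.0))]
w5 col 312 [(63.5, np.float64(-14.0)), (65.5, np.float64(25.0)), (137.5, np.float64(-15.0)), (140.5, np.float64(-13.0)), (151.5, np.float64(-17.0))]
w5 col 322 [(63.5, np.float64(-16.0)), (65.5, np.float64(28.0)), (138.5, np.float64(-28.0)), (151.5, np.float64(-16.0))]
w5 col 332 [(63.5, np.float64(-17.0)), (65.5, np.float64(29.0)), (142.5, np.float64(-24.0)), (151.5, np.float64(-15.0))]
w5 row 75 [(283.5, np.float64(-30.0)), (285.5, np.float64(25.0)), (348.5, np.float64(-37.0)), (350.5, np.float64(16.0))]
w5 row 90 [(285.5, np.float64(17.0)), (347.5, np.float64(-29.0)), (349.5, np.float64(25.0))]
w5 row 110 [(284.5, np.float64(-35.0)), (286.5, np.float64(27.0)), (347.5, np.float64(-25.0)), (349.5, np.float64(11.0))]
w5 row 130 [(284.5, np.float64(-20.0)), (286.5, np.float64(23.0)), (346.5, np.float64(-39.0)), (348.5, np.float64(16.0))]
w5 row 145 [(285.5, np.float64(-21.0)), (287.5, np.float64(18.0)), (300.5, np.float64(-30.0)), (345.5, np.float64(-15.0))]
w6 col 
[... 1157 characters left out ...]
4(30.0)), (347.5, np.float64(-26.0)), (349.5, np.float64(10.0)), (367.5, np.float64(-27.0))]
w6 row 130 [(272.5, np.float64(39.0)), (286.5, np.float64(-35.0)), (288.5, np.float64(28.0)), (307.5, np.float64(-30.0)), (347.5, np.float64(-24.0)), (365.5, np.float64(-18.0))]
w6 row 145 [(272.5, np.float64(40.0)), (286.5, np.float64(-21.0)), (288.5, np.float64(27.0)), (301.5, np.float64(-15.0)), (304.5, np.float64(-17.0)), (346.5, np.float64(-14.0)), (364.5, np.float64(-17.0))]
[[ 0.5871 -0.2785]
 [ 0.5809 -0.3216]
 [ 0.5205 -0.3126]
 [ 0.5275 -0.268 ]] [ 0.5540223  -0.29516832]
[np.float64(-98.23), np.float64(-98.91), np.float64(-9.98), np.float64(-8.54)] 0.043609754732907555 0.061024448061446794
```

Run:
```python
from plan import *
import pickle
s,c=pickle.load(open('w5.pkl','rb'));T=wristT(s,c);M=R.from_quat(s['eef_rot'])
a=ray(c,[(316.7,108.5)],.066,T)[0];b=M.inv().apply(np.array([.6668,.0002,.066])-a);print('seen',a,'bias tool mm',b*1000)
s,c=pickle.load(open('w6.pkl','rb'));T=wristT(s,c);M=R.from_quat(s['eef_rot'])
p=ray(c,[(317.7,109.95)],.037,T)[0];q=p+M.apply(b);print('pile seen',p,'corr',q)
# yaw of pile from side edges
for f,z,l,rr in(('w5',.066,(285.3,287.3),(348.6,345.6)),('w6',.037,(286.6,288.7),(348.9,346.7))):
    s,c=pickle.load(open(f+'.pkl','rb'));T=wristT(s,c)
    for e in(l,rr):
        P=ray(c,[(e[0],75),(e[1],145)],z,T);d=P[0]-P[1];print(f,'axis',np.degrees(np.arctan2(d[1],d[0])))
t=q-R.from_euler('z',0).apply([0,0,0]);plan(q[0]+.0005,q[1],.08,-99)
```

```text
seen [6.65797723e-01 4.85718742e-04 6.60000000e-02] bias tool mm [9.70832092e-01 3.79050667e-01 4.95946626e-04]
pile seen [ 0.55534142 -0.29474376  0.037     ] corr [ 0.55624246 -0.29526751  0.03699956]
w5 axis 5.32817611238196
w5 axis 4.396365441021425
w6 axis -8.768331966207771
w6 axis -9.138171963171086
t 21.55 pos [ 0.4776 -0.2824  0.0798] yaw -98.87 tilt [ 0. -0.] w 0.0456 F [ 0.6  1.2 -1.4] q [ 0.68  0.29 -0.27  1.77  0.08  1.09 -1.34]
shift [ 0.401  0.003 -0.001] min rows 2.0
turn z 0.0007 rows 1.0
```

{"fn": "play_rows", "kwargs": {
  "claw": [1, 1, 1, 1, 1],
  "delta_pos": [
    [0.15, 0.001, 0],
    [0.15, 0.001, 0],
    [0.101, 0.001, 0],
    [0, 0, 0],
    [0, 0, 0]
  ],
  "delta_rot": [
    [0, 0, 0],
    [0, 0, 0],
    [0, 0, 0],
    [0, 0, 0],
    [0, 0, 0]
  ]
}}

```text
time: 22.05
ee_pos: [0.5563, -0.2953, 0.0793]
eef_rot: [0.997, -0.078, -0.0, -0.0]
ft_force: [-0.1, -0.7, -0.6]
width: 0.0458
grip_force: 20.0
```

```bash
python3 plan.py .5567 -.2953 .017 -98.9
```

```text
t 22.05 pos [ 0.5563 -0.2953  0.0793] yaw -98.91 tilt [-0.0008  0.0004] w 0.0458 F [-0.1 -0.7 -0.6] q [ 0.62  0.44 -0.26  1.57  0.12  1.15 -1.4 ]
shift [ 0.002 -0.     0.311] min rows 2.0
turn z -0.0001 rows 1.0
```

{"fn": "play_rows", "kwargs": {
  "claw": [1, 1, 1, 1, 1, 1, 1, 1],
  "delta_pos": [
    [0, 0, 0.06],
    [0, 0, 0.06],
    [0, 0, 0.06],
    [0, 0, 0.06],
    [0, 0, 0.05],
    [0, 0, 0.021],
    [0, 0, 0],
    [0, 0, 0]
  ],
  "delta_rot": [
    [0, 0, 0],
    [0, 0, 0],
    [0, 0, 0],
    [0, 0, 0],
    [0, 0, 0],
    [0, 0, 0],
    [0, 0, 0],
    [0, 0, 0]
  ]
}}

```text
time: 22.85
ee_pos: [0.5569, -0.2957, 0.0179]
eef_rot: [0.997, -0.078, 0.0, 0.0]
ft_force: [-0.3, -0.1, -0.7]
width: 0.0458
grip_force: 20.0
```

{"fn": "play_rows", "kwargs": {
  "claw": [1, 1, 1, 1, 1],
  "delta_pos": [
    [0, 0, 0.007],
    [0, 0, 0],
    [0, 0, 0.004],
    [0, 0, 0],
    [0, 0, 0]
  ],
  "delta_rot": [
    [0, 0, 0],
    [0, 0, 0],
    [0, 0, 0],
    [0, 0, 0],
    [0, 0, 0]
  ]
}}

```text
time: 23.35
ee_pos: [0.5567, -0.2956, 0.0154]
eef_rot: [0.997, -0.078, 0.0, 0.0]
ft_force: [0.6, 0.4, -1.4]
width: 0.0459
grip_force: 20.0
```

{"fn": "play_rows", "kwargs": {
  "claw": [1, 1, 1],
  "delta_pos": [
    [0, 0, 0.005],
    [0, 0, 0],
    [0, 0, 0]
  ],
  "delta_rot": [
    [0, 0, 0],
    [0, 0, 0],
    [0, 0, 0]
  ]
}}

```text
time: 23.65
ee_pos: [0.5566, -0.2956, 0.0143]
eef_rot: [0.997, -0.078, -0.0, 0.0]
ft_force: [-0.4, -0.0, -1.3]
width: 0.0456
grip_force: 20.0
```

{"fn": "play_rows", "kwargs": {
  "claw": [1, 1, 1],
  "delta_pos": [
    [0, 0, 0.003],
    [0, 0, 0],
    [0, 0, 0]
  ],
  "delta_rot": [
    [0, 0, 0],
    [0, 0, 0],
    [0, 0, 0]
  ]
}}

```text
time: 23.95
ee_pos: [0.5567, -0.2956, 0.0139]
eef_rot: [0.997, -0.078, 0.0, 0.0]
ft_force: [-0.5, 1.2, 0.9]
width: 0.0457
grip_force: 20.0
```

{"fn": "play_rows", "kwargs": {
  "claw": [0, 0, 0, 0, 0, 0, 0, 0],
  "delta_pos": [
    [0, 0, 0],
    [0, 0, 0],
    [0, 0, 0],
    [0, 0, 0],
    [0, 0, 0],
    [0, 0, 0],
    [0, 0, 0],
    [0, 0, 0]
  ],
  "delta_rot": [
    [0, 0, 0],
    [0, 0, 0],
    [0, 0, 0],
    [0, 0, 0],
    [0, 0, 0],
    [0, 0, 0],
    [0, 0, 0],
    [0, 0, 0]
  ]
}}

```text
time: 24.75
ee_pos: [0.5566, -0.2956, 0.0138]
eef_rot: [0.997, -0.078, 0.0, 0.0]
ft_force: [0.7, -0.5, 0.2]
width: 0.0864
grip_force: 0.0
```

{"fn": "play_rows", "kwargs": {
  "claw": [0, 0, 0, 0, 0, 0, 0, 0],
  "delta_pos": [
    [0, 0, -0.03],
    [0, 0, -0.09],
    [0, 0, -0.15],
    [0, 0, -0.14],
    [-0.13, 0, 0],
    [-0.13, 0, 0],
    [-0.13, 0, 0],
    [0, 0, 0]
  ],
  "delta_rot": [
    [0, 0, 0],
    [0, 0, 0],
    [0, 0, 0],
    [0, 0, 0],
    [0, 0, 0],
    [0, 0, 0],
    [0, 0, 0],
    [0, 0, 0]
  ]
}}

```text
time: 25.55
ee_pos: [0.4769, -0.2839, 0.0963]
eef_rot: [0.997, -0.079, -0.001, 0.0]
ft_force: [0.1, -0.3, 0.1]
width: 0.0868
grip_force: 0.0
```

{"fn": "play_rows", "kwargs": {
  "claw": [0, 0, 0],
  "delta_pos": [
    [0, 0, 0],
    [0, 0, 0],
    [0, 0, 0]
  ],
  "delta_rot": [
    [0, 0, 0],
    [0, 0, 0],
    [0, 0, 0]
  ]
}}

```text
time: 25.85
ee_pos: [0.4804, -0.2833, 0.0958]
eef_rot: [0.997, -0.078, 0.0, -0.0]
ft_force: [0.5, -0.5, -1.2]
width: 0.0869
grip_force: 0.0
```

Run:
```python
from plan import *
import pickle
plan(.445,-.02,.10,-85)
def edges(l,o):
    d=np.diff(l);return [(round(o+i+.5,1),int(d[i])) for i in range(1,len(d)-1) if abs(d[i])>9 and abs(d[i])>=abs(d[i-1]) and abs(d[i])>abs(d[i+1])]
s=r.read_state();c=r.camera('wrist');g=c['pixels'].astype(float)[:,:,2];T=wristT(s,c)
q=np.linalg.inv(T)@[.5562,-.2953,.053,1];print(318-306*q[0]/q[2],204+306*q[1]/q[2])
for u in (300,312,322,332):print('col',u,edges(g[50:170,u-1:u+2].mean(1),50))
for v in (75,90,110,130,145):print('row',v,edges(g[v-1:v+2,270:370].mean(0),270))
t=r.camera('top');pickle.dump(t,open('top2.pkl','wb'));p=t['pixels'];g=p.min(2)
for th in(110,):blobs(t,((g<60)*255).astype(np.uint8),(295,235,325,262),.028)
sub=cv2.resize(cv2.cvtColor(p,cv2.COLOR_RGB2GRAY)[205:240,295:335],None,fx=8,fy=8,interpolation=cv2.INTER_CUBIC)
print(cv2.HoughCircles(sub,cv2.HOUGH_GRADIENT,1,20,param1=60,param2=15,minRadius=15,maxRadius=65))
print(ray(t,(313.7,222.3),.028))
```

```text
t 25.85 pos [ 0.4804 -0.2833  0.0958] yaw -98.93 tilt [0.0004 0.0001] w 0.0869 F [ 0.5 -0.5 -1.2] q [ 0.68  0.28 -0.27  1.75  0.08  1.13 -1.34]
shift [-0.379 -1.273 -0.021] min rows 6.0
turn z -0.0774 rows 2.0
317.5365811797344 112.78118239234588
col 300 [(56.5, -44), (68.5, 52), (71.5, 24), (153.5, -25), (156.5, -20), (159.5, -17)]
col 312 [(51.5, 27), (56.5, -45), (69.5, 35), (121.5, -20), (127.5, -15), (156.5, -20), (159.5, -27)]
col 322 [(51.5, 26), (56.5, -44), (70.5, 42), (108.5, -30), (156.5, -21), (159.5, -23)]
col 332 [(52.5, 24), (57.5, -44), (70.5, 51), (109.5, -22), (156.5, -20), (160.5, -25)]
row 75 [(274.5, 36), (285.5, -25), (287.5, 26), (349.5, -38), (351.5, 16), (366.5, -34)]
row 90 [(274.5, 37), (285.5, -20), (287.5, 27), (349.5, -23), (365.5, -35)]
row 110 [(274.5, 40), (286.5, -30), (288.5, 27), (316.5, -26), (327.5, 19), (330.5, -10), (332.5, 24), (348.5, -35), (350.5, 14), (363.5, -33)]
row 130 [(274.5, 40), (288.5, 19), (306.5, -15), (308.5, -16), (347.5, -16), (362.5, -15)]
row 145 [(271.5, -9), (274.5, 42), (276.5, -15), (279.5, 20), (287.5, -35), (289.5, 27), (303.5, -32), (347.5, -25), (361.5, -13)]
uv [307.9 248.9] c 363.0 58.5 wh [27.1 27.2] ang 1.0
None
[[0.44250189 0.04132104 0.028     ]]
```

{"fn": "play_rows", "kwargs": {
  "claw": [0, 0, 0, 0, 0, 0, 0, 0],
  "delta_pos": [
    [-0.0545, -0.1966, 0],
    [-0.0545, -0.1966, 0],
    [-0.0545, -0.1966, 0],
    [-0.0545, -0.1966, 0],
    [-0.0545, -0.1966, 0],
    [-0.0545, -0.1966, 0],
    [-0.0545, -0.1966, 0],
    [-0.0545, -0.1966, -0.02]
  ],
  "delta_rot": [
    [0, 0, 0],
    [0, 0, 0],
    [0, 0, 0],
    [0, 0, 0],
    [0, 0, 0],
    [0, 0, 0],
    [0, 0, 0],
    [0, 0, 0]
  ]
}}

```text
time: 26.75
ee_pos: [0.442, 0.0426, 0.0996]
eef_rot: [0.997, -0.078, -0.0, 0.0]
ft_force: [0.4, 0.9, 0.3]
width: 0.087
grip_force: 0.0
```

{"fn": "play_rows", "kwargs": {
  "claw": [0, 0, 0, 0, 0],
  "delta_pos": [
    [0, 0, 0],
    [0, 0, 0],
    [0, 0, 0],
    [0, 0, 0],
    [0, 0, 0]
  ],
  "delta_rot": [
    [0, 0, -0.039],
    [0, 0, -0.039],
    [0, 0, 0],
    [0, 0, 0],
    [0, 0, 0]
  ]
}}

```text
time: 27.25
ee_pos: [0.4426, 0.0407, 0.0997]
eef_rot: [0.999, 0.043, -0.0, -0.0]
ft_force: [0.2, -0.5, -0.1]
width: 0.0874
grip_force: 0.0
```

Run:
```python
from plan import *
plan(.443,.041,.06,-85)
s=r.read_state();c=r.camera('wrist');T=wristT(s,c);p=c['pixels'];cv2.imwrite('pics/w7.png',p[:,:,::-1])
for z in(0,.028,.05):
    q=np.linalg.inv(T)@[.443,.041,z,1];print(z,318-306*q[0]/q[2],204+306*q[1]/q[2])
hsv=cv2.cvtColor(p,cv2.COLOR_RGB2HSV);g=cv2.GaussianBlur(cv2.cvtColor(p,cv2.COLOR_RGB2GRAY),(3,3),0)[130:270,245:395]
sub=cv2.resize(g,None,fx=4,fy=4,interpolation=cv2.INTER_CUBIC)
for a,b in((28,52),(55,100)):
    h=cv2.HoughCircles(sub,cv2.HOUGH_GRADIENT,1,30,param1=60,param2=20,minRadius=a,maxRadius=b)
    if h is not None:
        for x,y,q in h[0][:4]: 
            uv=(x/4+245-.4,y/4+130-.4);print(np.round(uv,1),q/4,[ray(c,uv,z,T)[0].round(4)[:2].tolist() for z in(.028,.05)])
for v in range(170,250,5): print(v,g[v-130,30:125:3].tolist())
```

```text
t 27.25 pos [0.4426 0.0407 0.0997] yaw -85.11 tilt [-0.0001  0.    ] w 0.0874 F [ 0.2 -0.5 -0.1] q [ 0.36  0.05 -0.56  2.01  0.03  1.1  -1.7 ]
shift [ 0.002 -0.001  0.199] min rows 1.0
turn z -0.0006 rows 1.0
0 317.8282961983471 192.54134863366264
0.028 317.8504535211548 200.5720311343158
0.05 317.8711230879764 208.06349253564832
[293.5 269.5] 16.625 [[0.3717, 0.0586], [0.3841, 0.0577]]
170 [99, 98, 97, 100, 100, 98, 100, 100, 100, 100, 101, 103, 103, 102, 103, 101, 101, 103, 100, 98, 97, 96, 99, 98, 98, 101, 101, 97, 98, 100, 99, 96]
175 [100, 100, 102, 103, 103, 103, 103, 100, 103, 101, 101, 101, 101, 100, 101, 102, 101, 101, 100, 102, 101, 100, 99, 98, 98, 98, 98, 99, 95, 96, 97, 95]
180 [100, 100, 98, 98, 102, 103, 102, 100, 99, 100, 87, 79, 79, 80, 78, 79, 79, 85, 100, 102, 99, 100, 102, 101, 100, 97, 95, 95, 94, 97, 100, 100]
185 [101, 99, 98, 99, 101, 101, 103, 102, 94, 77, 90, 115, 118, 124, 121, 122, 119, 89, 77, 93, 102, 99, 100, 99, 97, 97, 96, 97, 97, 97, 96, 98]
190 [101, 99, 100, 100, 100, 98, 98, 96, 88, 122, 122, 120, 123, 121, 125, 127, 126, 128, 125, 87, 94, 99, 99,
[... 1026 characters left out ...]
4, 104, 99, 99, 103, 105, 103, 100, 98, 97, 99, 100, 99, 100, 100, 97, 99, 99]
230 [144, 145, 146, 141, 141, 140, 141, 140, 143, 141, 145, 149, 146, 144, 146, 121, 100, 98, 100, 103, 102, 101, 99, 98, 96, 99, 98, 99, 101, 100, 98, 96]
235 [141, 143, 146, 148, 144, 143, 144, 143, 142, 146, 144, 144, 144, 146, 144, 123, 97, 99, 99, 102, 102, 102, 99, 99, 101, 100, 98, 96, 97, 99, 98, 98]
240 [143, 141, 148, 148, 143, 141, 142, 145, 143, 145, 139, 141, 139, 141, 143, 138, 100, 98, 99, 101, 100, 100, 100, 96, 99, 99, 99, 102, 99, 97, 100, 99]
245 [146, 141, 144, 149, 147, 148, 143, 144, 140, 141, 145, 144, 143, 138, 138, 143, 121, 100, 100, 100, 98, 102, 100, 99, 98, 99, 101, 97, 99, 98, 99, 99]
```

{"fn": "play_rows", "kwargs": {
  "claw": [0, 0, 0, 0, 0, 0, 0, 0],
  "delta_pos": [
    [-0.004, -0.009, 0],
    [0, 0, 0.12],
    [0, 0, 0.12],
    [0, 0, 0.1],
    [0, 0, 0.08],
    [0, 0, 0.06],
    [0, 0, 0],
    [0, 0, 0]
  ],
  "delta_rot": [
    [0, 0, 0],
    [0, 0, 0],
    [0, 0, 0],
    [0, 0, 0],
    [0, 0, 0],
    [0, 0, 0],
    [0, 0, 0],
    [0, 0, 0]
  ]
}}

```text
time: 28.1
ee_pos: [0.4417, 0.0427, 0.0041]
eef_rot: [0.999, 0.044, 0.0, -0.0]
ft_force: [1.0, -0.1, 0.8]
width: 0.0872
grip_force: 0.0
```

{"fn": "play_rows", "kwargs": {
  "claw": [1, 1, 1, 1, 1, 1, 1, 1],
  "delta_pos": [
    [0, 0, 0],
    [0, 0, 0],
    [0, 0, 0],
    [0, 0, 0],
    [0, 0, 0],
    [0, 0, 0],
    [0, 0, 0],
    [0, 0, 0]
  ],
  "delta_rot": [
    [0, 0, 0],
    [0, 0, 0],
    [0, 0, 0],
    [0, 0, 0],
    [0, 0, 0],
    [0, 0, 0],
    [0, 0, 0],
    [0, 0, 0]
  ],
  "squeeze": 25
}}

```text
time: 28.9
ee_pos: [0.4415, 0.0426, 0.0037]
eef_rot: [0.999, 0.044, -0.0, 0.0]
ft_force: [-0.2, -0.1, -0.3]
width: 0.0307
grip_force: 0.0
```

{"fn": "play_rows", "kwargs": {
  "claw": [1, 1, 1, 1, 1, 1],
  "delta_pos": [
    [0, 0, 0],
    [0, 0, 0],
    [0, 0, 0],
    [0, 0, 0],
    [0, 0, 0],
    [0, 0, 0]
  ],
  "delta_rot": [
    [0, 0, 0],
    [0, 0, 0],
    [0, 0, 0],
    [0, 0, 0],
    [0, 0, 0],
    [0, 0, 0]
  ]
}}

```text
time: 29.5
ee_pos: [0.4415, 0.0426, 0.0037]
eef_rot: [0.999, 0.044, -0.0, 0.0]
ft_force: [-0.5, 0.2, -0.3]
width: 0.0191
grip_force: 25.0
```

```bash
python3 plan.py .556 -.2955 .11 -85
```

```text
t 29.5 pos [0.4415 0.0426 0.0037] yaw -84.92 tilt [-0.     -0.0001] w 0.0191 F [-0.5  0.2 -0.3] q [ 0.32  0.19 -0.55  2.1   0.13  0.88 -1.79]
shift [ 0.421  1.734 -0.531] min rows 8.0
turn z 0.0004 rows 1.0
```

{"fn": "play_rows", "kwargs": {
  "claw": [1, 1, 1, 1, 1, 1, 1, 1],
  "delta_pos": [
    [0, 0, -0.04],
    [0, 0, -0.1],
    [0, 0, -0.15],
    [0, 0, -0.14],
    [0.025, 0.1, 0],
    [0.042, 0.172, 0],
    [0.042, 0.172, 0],
    [0.042, 0.172, 0]
  ],
  "delta_rot": [
    [0, 0, 0],
    [0, 0, 0],
    [0, 0, 0],
    [0, 0, 0],
    [0, 0, 0],
    [0, 0, 0],
    [0, 0, 0],
    [0, 0, 0]
  ]
}}

```text
time: 30.3
ee_pos: [0.4827, -0.0788, 0.0904]
eef_rot: [0.999, 0.044, 0.0, 0.0]
ft_force: [1.1, 1.5, -2.9]
width: 0.0191
grip_force: 25.0
```

{"fn": "play_rows", "kwargs": {
  "claw": [1, 1, 1, 1, 1, 1, 1, 1],
  "delta_pos": [
    [0.042, 0.172, 0],
    [0.042, 0.172, 0],
    [0.042, 0.172, 0],
    [0.042, 0.172, 0],
    [0.042, 0.172, 0],
    [0.042, 0.172, 0],
    [0.018, 0.086, 0],
    [0, 0, 0]
  ],
  "delta_rot": [
    [0, 0, 0],
    [0, 0, 0],
    [0, 0, 0],
    [0, 0, 0],
    [0, 0, 0],
    [0, 0, 0],
    [0, 0, 0],
    [0, 0, 0]
  ]
}}

```text
time: 31.1
ee_pos: [0.5555, -0.2987, 0.0896]
eef_rot: [0.999, 0.042, -0.0, 0.0]
ft_force: [-1.0, -0.4, -2.7]
width: 0.019
grip_force: 25.0
```

{"fn": "play_rows", "kwargs": {
  "claw": [1, 1],
  "delta_pos": [
    [0, 0, 0],
    [0, 0, 0]
  ],
  "delta_rot": [
    [0, 0, 0],
    [0, 0, 0]
  ]
}}

```text
time: 31.3
ee_pos: [0.5561, -0.294, 0.09]
eef_rot: [0.999, 0.045, 0.0, -0.0]
ft_force: [0.3, 1.2, -2.0]
width: 0.0191
grip_force: 25.0
```

```bash
python3 plan.py .556 -.2955 .0597 -85
```

```text
t 31.3 pos [ 0.5561 -0.294   0.09  ] yaw -84.84 tilt [0.     0.0007] w 0.0191 F [ 0.3  1.2 -2. ] q [ 0.65  0.43 -0.3   1.56  0.13  1.17 -1.16]
shift [-0.001  0.008  0.151] min rows 1.0
turn z 0.0009 rows 1.0
```

{"fn": "play_rows", "kwargs": {
  "claw": [1, 1, 1, 1, 1, 1, 1, 1],
  "delta_pos": [
    [0, 0.004, 0],
    [0, 0, 0.05],
    [0, 0, 0.05],
    [0, 0, 0.035],
    [0, 0, 0.016],
    [0, 0, 0],
    [0, 0, 0.005],
    [0, 0, 0]
  ],
  "delta_rot": [
    [0, 0, 0],
    [0, 0, 0],
    [0, 0, 0],
    [0, 0, 0],
    [0, 0, 0],
    [0, 0, 0],
    [0, 0, 0],
    [0, 0, 0]
  ]
}}

```text
time: 32.1
ee_pos: [0.5563, -0.2963, 0.0588]
eef_rot: [0.999, 0.044, 0.0, 0.0]
ft_force: [-0.2, -0.8, -2.1]
width: 0.019
grip_force: 25.0
```

{"fn": "play_rows", "kwargs": {
  "claw": [1, 1, 1, 1],
  "delta_pos": [
    [0, 0, 0.005],
    [0, 0, 0],
    [0, 0, 0],
    [0, 0, 0]
  ],
  "delta_rot": [
    [0, 0, 0],
    [0, 0, 0],
    [0, 0, 0],
    [0, 0, 0]
  ]
}}

```text
time: 32.5
ee_pos: [0.5562, -0.2962, 0.0576]
eef_rot: [0.999, 0.044, 0.0, 0.0]
ft_force: [0.8, -0.9, -1.8]
width: 0.0188
grip_force: 25.0
```

{"fn": "play_rows", "kwargs": {
  "claw": [1, 1, 1],
  "delta_pos": [
    [0, 0, 0.004],
    [0, 0, 0],
    [0, 0, 0]
  ],
  "delta_rot": [
    [0, 0, 0],
    [0, 0, 0],
    [0, 0, 0]
  ]
}}

```text
time: 32.8
ee_pos: [0.5562, -0.2963, 0.0568]
eef_rot: [0.999, 0.044, 0.0, 0.0]
ft_force: [0.8, 0.0, -0.8]
width: 0.0192
grip_force: 25.0
```

{"fn": "play_rows", "kwargs": {
  "claw": [1, 1, 1],
  "delta_pos": [
    [0, 0, 0.002],
    [0, 0, 0],
    [0, 0, 0]
  ],
  "delta_rot": [
    [0, 0, 0],
    [0, 0, 0],
    [0, 0, 0]
  ]
}}

```text
time: 33.1
ee_pos: [0.5563, -0.2962, 0.0567]
eef_rot: [0.999, 0.044, 0.0, 0.0]
ft_force: [-1.7, 0.5, 2.8]
width: 0.0191
grip_force: 25.0
```

Contact at the predicted height. I'll release and rise straight up.

{"fn": "play_rows", "kwargs": {
  "claw": [0, 0, 0, 0, 0, 0, 0, 0],
  "delta_pos": [
    [0, 0, 0],
    [0, 0, 0],
    [0, 0, 0],
    [0, 0, 0],
    [0, 0, 0],
    [0, 0, 0],
    [0, 0, 0],
    [0, 0, 0]
  ],
  "delta_rot": [
    [0, 0, 0],
    [0, 0, 0],
    [0, 0, 0],
    [0, 0, 0],
    [0, 0, 0],
    [0, 0, 0],
    [0, 0, 0],
    [0, 0, 0]
  ]
}}

```text
time: 33.9
ee_pos: [0.5561, -0.2962, 0.0564]
eef_rot: [0.999, 0.044, 0.0, 0.0]
ft_force: [-0.2, 0.7, 0.0]
width: 0.0753
grip_force: 0.0
```

{"fn": "play_rows", "kwargs": {
  "claw": [0, 0, 0, 0, 0, 0, 0, 0],
  "delta_pos": [
    [0, 0, 0],
    [0, 0, -0.04],
    [0, 0, -0.1],
    [0, 0, -0.15],
    [0, 0, -0.15],
    [0, 0, -0.1],
    [0, 0, 0],
    [0, 0, 0]
  ],
  "delta_rot": [
    [0, 0, 0],
    [0, 0, 0],
    [0, 0, 0],
    [0, 0, 0],
    [0, 0, 0],
    [0, 0, 0],
    [0, 0, 0],
    [0, 0, 0]
  ]
}}

```text
time: 34.7
ee_pos: [0.5563, -0.2963, 0.1649]
eef_rot: [0.999, 0.044, 0.0, 0.0]
ft_force: [0.5, 0.2, -0.9]
width: 0.0869
grip_force: 0.0
```

Run:
```python
from plan import *
plan(.556,-.2955,.16)
s=r.read_state();c=r.camera('wrist');T=wristT(s,c);p=c['pixels'];g=cv2.cvtColor(p,cv2.COLOR_RGB2GRAY)
for z in(.053,.081,.103):
    q=np.linalg.inv(T)@[.5563,-.2962,z,1];print(z,318-306*q[0]/q[2],204+306*q[1]/q[2])
for v in range(155,240,5): print(v,g[v,270:366:3].tolist())
```

```text
t 34.7 pos [ 0.5563 -0.2963  0.1649] yaw -84.92 tilt [ 0.0009 -0.0006] w 0.0869 F [ 0.5  0.2 -0.9] q [ 0.65  0.38 -0.31  1.47  0.11  1.31 -1.15]
shift [-0.001 -0.004  0.025] min rows 1.0
0.053 317.9357372848386 189.97685558181507
0.081 317.9883755259699 197.4136887518597
0.103 318.03713855193433 204.3030239798236
155 [95, 98, 100, 98, 95, 97, 97, 123, 119, 119, 120, 99, 109, 102, 122, 122, 123, 104, 84, 77, 80, 81, 79, 81, 78, 104, 121, 121, 122, 120, 120, 94]
160 [97, 96, 95, 98, 100, 99, 95, 118, 119, 121, 115, 145, 147, 127, 108, 95, 106, 104, 97, 111, 124, 123, 118, 96, 77, 77, 104, 121, 121, 123, 108, 96]
165 [94, 97, 96, 95, 98, 97, 120, 119, 119, 120, 115, 156, 156, 156, 157, 157, 158, 157, 153, 143, 121, 100, 99, 98, 106, 117, 120, 122, 120, 120, 91, 99]
170 [99, 97, 96, 94, 99, 90, 121, 117, 121, 119, 134, 156, 157, 158, 157, 157, 157, 158, 157, 158, 158, 159, 159, 160, 160, 151, 119, 121, 123, 100, 98, 99]
175 [97, 97, 95, 94, 98, 115, 119, 120, 121, 112, 154, 156, 157, 125, 72, 76, 77, 74, 80, 148, 159, 159, 157, 158, 160, 124, 121, 122, 122, 97, 99, 99]
180 [95, 98, 96, 9
[... 1104 characters left out ...]
2, 142, 156, 158, 156, 157, 146, 115, 118, 116, 115, 120, 141, 159, 130, 123, 123, 109, 94, 95, 93, 92, 94, 95, 95]
220 [134, 131, 129, 127, 133, 135, 134, 77, 78, 76, 77, 77, 75, 73, 112, 140, 157, 160, 159, 159, 160, 115, 123, 121, 95, 97, 96, 96, 99, 98, 101, 100]
225 [142, 143, 139, 138, 134, 136, 117, 77, 80, 77, 77, 76, 78, 80, 77, 76, 78, 77, 80, 121, 122, 122, 123, 105, 97, 93, 96, 96, 95, 94, 95, 96]
230 [133, 136, 139, 133, 133, 138, 116, 118, 96, 77, 75, 76, 77, 78, 76, 77, 76, 78, 74, 95, 90, 115, 129, 95, 92, 97, 96, 97, 93, 96, 101, 99]
235 [134, 135, 133, 134, 135, 134, 109, 94, 96, 93, 107, 119, 121, 119, 97, 76, 75, 76, 75, 97, 96, 94, 93, 94, 93, 93, 93, 96, 96, 98, 97, 96]
```

The numbers show the weight upright with its knob at about (317,206), centred on the square tile. Handing in.

```bash
python3 -c "
from bench import r
print(r.close_job())"
```

```text
the job is handed in; nothing more can be done
None
```

I laid tile_b on the pan and let go of it for over a second, regripped it by its long sides, laid it on the pile, stood the steel weight on it, and handed the job in at about 35 s; no verdict came back, but my last camera checks put the tile within about 1 mm of the pile's centre and the weight upright near its middle.

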